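Pack the polished mould plates into their transport case

ROBOT

A 6-joint arm with a two-finger parallel gripper is mounted at the origin on the work surface. World frame = base frame: x ahead of the robot, y to its left, z up, the work surface at z = 0. Lengths are in m, angles in rad, forces in N, time in s.
With the tool pointing down it reaches from about 0.25 to 0.725 m from the base axis. Payload 4 kg.
Tool frame: the origin (TCP) lies on the front face of the gripper's body, between the roots of the fingers; the fingertips stand 73 mm ahead of it and the grasp point (between the pads) lies 54 mm ahead of it; z points along the fingers, y is the direction in which the jaws open and shut (so a half turn about z gives the same grasp; the last joint's range is limited). The gripper opens to 85 mm and grips with 20 to 120 N. Pads are 22 mm wide; open, the fingers measure 114 mm over their backs; the gripper's body (76 mm by 85 mm) begins 54 mm behind the grasp point. The pads swing forward as they close: fully open they stand 13 mm farther back than shut.
Start: joints at [1.266, 0.241, 0.005, 1.335, 0, 1.571], TCP at [0.15, 0.477, 0.304] pointing down, gripper open.
Joint ranges: [-2.72, 2.72], [-1.05, 1.87], [-1.09, 1.28], [-1.99, 2.15], [-1.42, 1.44], [-3.14, 3.14]. Speed limits (rad/s): [2.79, 2.79, 3.14, 3.14, 3.14, 3.14].

INTERFACE

Orientations are given as a unit quaternion [x, y, z, w].
In Python, from workcell import sensors, camera, order gives the robot as it stands. The module is installed in compiled form; this text tells all that it offers.
- The arm moves only by the shell command python3 -m inch 'ROWS'. ROWS is JSON, one flat list of numbers, 5 for each row, row after row: the opening, from -1 (shut) to 1 (fully open), then the shift along the tool's x, y, z in mm, then the turn about the tool's z in units of 6 degrees (1.0 is 6 degrees). A call has 1 to 8 rows; each row is the pose to reach, as a shift and turn from the pose commanded when the call began, along the tool's axes at that moment; what a row does not reach only later rows make up. A row lasts 1/10 s, in which the tool goes at most 50 mm and 8.59 degrees, less where a joint would pass 70% of its speed; a pose out of reach is approached as far as the arm can. A call with a gripper value outside its range is refused whole. The fingers move at their own pace and stop on an object; the grip force is fixed at half the most. Time passes only in rows, so rows that repeat a pose let the fingers close. It gives the time, the measured TCP pose, the force and the opening at its end, in the units of the state.
- sensors.get_obs(): the state, without advancing time (a new reading comes with each control period).
- camera(name): name is "scene" or "side" or "wrist"; returns a dict with "pixels" (384x512x3 uint8, red, green, blue), "intrinsics" (3x3 intrinsics, pixels), "extrinsics" (4x4, takes a point from camera to world coordinates). Camera axes: x right, y down, z forward; pixel columns grow to the right and rows downward; lengths in m; the calibration is good to about 2 mm. A picture is of the moment at which its call begins. There is no depth.
- order.job_done(): hands the job in, once; it reports no verdict.
The state is a dict: "clock": time; "joint_pos": joint angles; "joint_vel": joint speeds; "tau": joint torques, N m; "eef_pos": TCP position; "tool_rot": TCP orientation; "ft_force": force on the tool from outside, world axes, zero at the start; "ft_torque": the same for the moment, N m; "grip_width": finger opening in m.
Only numpy, scipy, OpenCV 4.12 (cv2) and the standard library are available. Lean on these libraries where they do the work, as an engineer would, in place of code of your own. Each camera call takes 0.05 s, during which the arm holds its last target.

TASK

Lift the lid of the transport case right back until it rests on its stop, then load every mould plate lying on the mat: pair each with the nest in the case that has its outline and pin spacing, and lower it block-side up over the two pins until it lies flush on the pad. When all the plates are in, shut the lid fully, and leave the jar, bottle and brass block where they are.

Things in the scene. Friction and masses are not known exactly. Their poses are not given: they have to be found in the camera images.
- case: grey painted open-topped transport case fixed on the bench, 175 (x) x 356 (y) x 80 mm high, walls and floor 6 mm; origin at the centre of its underside; front (the side with the lid's tab) is its -x side, x points to the hinge side, z up
- lid (a joint): aluminium lid of the case (8 mm thick, 0.45 kg), hinged along the case's far (+x) top edge; 0 = shut, grows as it opens, 1.75 rad = resting on its stop, just past upright; it falls shut when let go below about 1.57 and falls on to its stop above that
- lid_tab (a point): grip point on the black pull tab that sticks out of the middle of the lid's front edge, in the lid's plane: tab 36 mm wide (along the case's y), 12 mm thick, 40 mm long out from the edge; this point is 26 mm out from the edge, 201 mm from the hinge line. Pinched across its 36 mm width from above, it can turn between the fingers as the lid swings
- lid_hinge (a point): middle of the lid's hinge line, 80 mm above the bench; hinge line runs along the case's y. A lid angle a puts the tab at hinge + 201 mm * (-cos a along the case's x, sin a up), plus 6 mm along the lid's normal
- nest_slim: nest on the case's floor, under the lid: black pad 130 (x) x 56 (y) x 10 mm with two upright 11 mm steel pins at x = +-52 mm, y = 0 (104 mm apart), standing 25 mm above the pad, the upper 12 mm tapered to 4 mm; origin at the centre of the pad's underside, pad top at z = 10 mm. Three nests stand side by side, 100 mm apart along the case's y, in an order that changes
- nest_wide: nest on the case's floor, under the lid: black pad 116 (x) x 80 (y) x 10 mm with two upright 11 mm steel pins at x = +-42 mm, y = 0 (84 mm apart), standing 25 mm above the pad, the upper 12 mm tapered to 4 mm; origin at the centre of the pad's underside, pad top at z = 10 mm. Three nests stand side by side, 100 mm apart along the case's y, in an order that changes
- nest_square: nest on the case's floor, under the lid: black pad 80 (x) x 80 (y) x 10 mm with two upright 11 mm steel pins at x = +-28 mm, y = 0 (56 mm apart), standing 25 mm above the pad, the upper 12 mm tapered to 4 mm; origin at the centre of the pad's underside, pad top at z = 10 mm. Three nests stand side by side, 100 mm apart along the case's y, in an order that changes
- plate_slim: loose steel mould plate, 130 (x) x 56 (y) x 12 mm, about 0.4 kg, with two through holes of 14.5 mm at x = +-52 mm, y = 0; to hold it by, a block 36 (x) x 24 (y) mm stands in its middle, top 42 mm above the plate's underside; origin at the centre of the underside; fits either way round. Starts flat on the 3 mm thick teal mat; may be absent
- plate_wide: loose steel mould plate, 116 (x) x 80 (y) x 12 mm, about 0.4 kg, with two through holes of 14.5 mm at x = +-42 mm, y = 0; to hold it by, a block 36 (x) x 24 (y) mm stands in its middle, top 42 mm above the plate's underside; origin at the centre of the underside; fits either way round. Starts flat on the 3 mm thick teal mat; may be absent
- plate_square: loose steel mould plate, 80 (x) x 80 (y) x 12 mm, about 0.4 kg, with two through holes of 14.5 mm at x = +-28 mm, y = 0; to hold it by, a block 36 (x) x 24 (y) mm stands in its middle, top 42 mm above the plate's underside; origin at the centre of the underside; fits either way round. Starts flat on the 3 mm thick teal mat; may be absent
- jar: small jar, 56 mm wide, 60 mm high, bystander; origin under its centre
- oil_bottle: bottle, 54 mm wide, 140 mm high, bystander; origin under its centre
- brass_block: brass block 50 x 70 x 45 mm, bystander; origin under its centre
Not all that is in view belongs to the job. What is shaped like the plate_wide but red is not meant. What is shaped like the plate_slim but orange is not meant.

How it is judged:
By the outcome, as a careful person would: the job done as asked, in the order asked, and still so for the second after the job is handed in, with the robot touching nothing.
Of plate_slim, plate_wide, plate_square only 2 to 3 are there at a start; the rules pass over those that are not, and their reading is None.
At some moment in a run one of plate_slim, plate_wide, plate_square may be knocked a few centimetres aside while the robot is not near it.
Once in a run the grip may slacken for a moment while it holds something.
It also fails if it takes over 208 s, if anything falls off the work surface, if the arm or the gripper's body presses on something with over 40 N, if the wrist force passes 120 N, or if a joint passes its speed limit or range.

## Working session

There is one attempt and no reset: what is moved stays moved. The work goes in short steps, Python scripts to look and compute and a shell command to move; the robot and the scene stay as the last step left them, time stands still between calls to the robot, and variables do not carry over. Pictures are saved under pics/ and viewed, and the job is handed in when it is done.

```bash
mkdir -p pics; cat > h.py <<'E'
import numpy as np, cv2
from workcell import sensors, camera, order
def shot(name,fn):
    c=camera(name); cv2.imwrite('pics/'+fn+'.png',cv2.cvtColor(c['pixels'],cv2.COLOR_RGB2BGR)); 
    np.savez('pics/'+fn+'.npz',**{k:np.array(v) for k,v in c.items()}); return c
def ld(fn): return dict(np.load('pics/'+fn+'.npz'))
def p2w(c,u,v,z):
    K=np.array(c['intrinsics']);T=np.array(c['extrinsics'])
    d=T[:3,:3]@np.linalg.inv(K)@np.array([u,v,1.]); o=T[:3,3]
    return o+d*(z-o[2])/d[2]
def w2p(c,p):
    K=np.array(c['intrinsics']);T=np.array(c['extrinsics'])
    q=K@(T[:3,:3].T@(np.array(p)-T[:3,3])); return q[:2]/q[2]
E
python3 - <<'E'
from h import *
for n in ['scene','side','wrist']:
    c=shot(n,n+'0'); print(n,np.round(c['extrinsics'],3).tolist(),c['intrinsics'][0][0])
o=sensors.get_obs(); print({k:np.round(v,3).tolist() for k,v in o.items()})
E
```

```text
scene [[-0.533, 0.604, -0.592, 1.358], [0.846, 0.396, -0.357, 0.404], [0.019, -0.691, -0.722, 1.143], [0.0, 0.0, 0.0, 1.0]] 457.5859424096449
side [[0.787, -0.376, 0.488, -0.147], [-0.616, -0.449, 0.648, -1.005], [-0.024, -0.811, -0.585, 0.86], [0.0, 0.0, 0.0, 1.0]] 357.4971996250334
wrist [[0.299, 0.914, 0.273, 0.08], [0.954, -0.286, -0.088, 0.498], [-0.002, 0.287, -0.958, 0.373], [0.0, 0.0, 0.0, 1.0]] 276.54627649718293
{'clock': 0.15, 'joint_pos': [1.266, 0.241, 0.004, 1.335, -0.0, 1.571], 'joint_vel': [0.0, -0.003, 0.004, -0.001, 0.0, 0.0], 'tau': [-0.0, -37.264, 25.264, 0.012, 0.0, -0.0], 'eef_pos': [0.15, 0.477, 0.303], 'tool_rot': [0.152, 0.988, -0.001, -0.0], 'ft_force': [0.563, -0.235, 0.558], 'ft_torque': [0.008, -0.0, 0.001], 'grip_width': 0.085}
```

```bash
ls -la .
```

```text
total 16
drwxr-xr-x  3 agent agent 4096 Dec  6 15:42 .
drwxr-xr-x 23 root  root  4096 Dec  6 15:42 ..
-rw-r--r--  1 agent agent  622 Dec  6 15:42 h.py
drwxr-xr-x  2 agent agent 4096 Dec  6 15:42 pics
```

View pics/scene0.png

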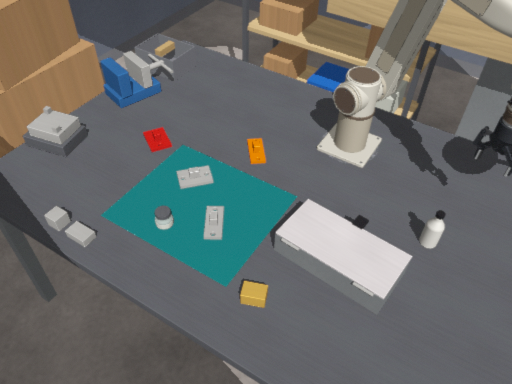

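View pics/side0.png

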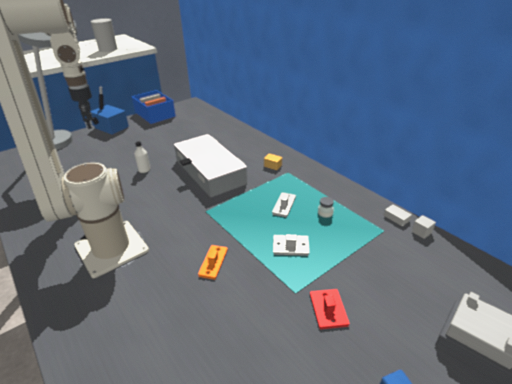

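View pics/wrist0.png

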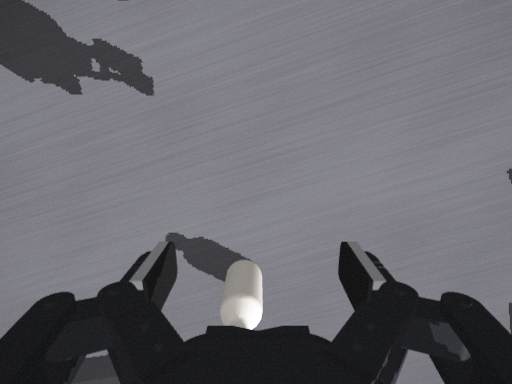

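The scene view shows the shut case at (340,252) with its tab at (361,222). Two steel plates lie on the mat, at (195,177) and (214,222). The red plate is at (157,139), orange (257,150), jar (163,217), bottle (432,232) and brass (254,294). I'll zoom in next to identify the plates.

```bash
python3 - <<'E'
import cv2,numpy as np
from h import *
a=cv2.imread('pics/scene0.png'); b=cv2.imread('pics/side0.png')
A=cv2.resize(a[155:255,140:250],None,fx=5,fy=5,interpolation=cv2.INTER_CUBIC)[:, :400]
A=cv2.resize(a[160:245,140:240],(500,425),interpolation=cv2.INTER_CUBIC)
cv2.imwrite('pics/za.png',A)
B=cv2.resize(a[195:305,260:420],(800,550),interpolation=cv2.INTER_CUBIC); cv2.imwrite('pics/zb.png',B)
C=cv2.resize(b[185:265,260:340],(600,600),interpolation=cv2.INTER_CUBIC); cv2.imwrite('pics/zc.png',C)
D=cv2.resize(b[125:205,165:265],(750,600),interpolation=cv2.INTER_CUBIC); cv2.imwrite('pics/zd.png',D)
E
```

```text
(no output)
```

View pics/za.png

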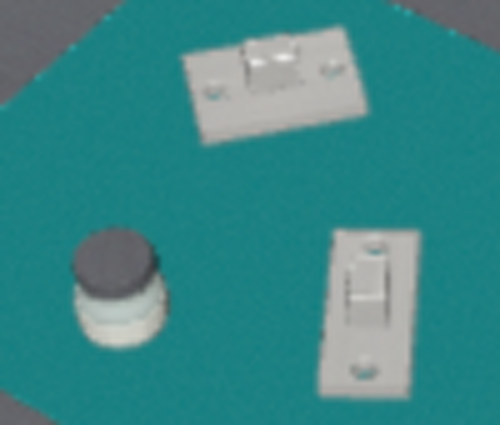

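View pics/zb.png

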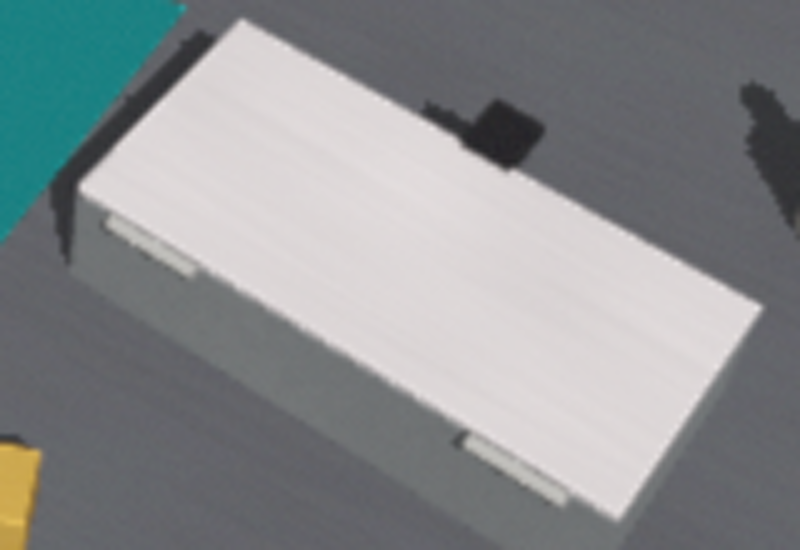

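View pics/zc.png

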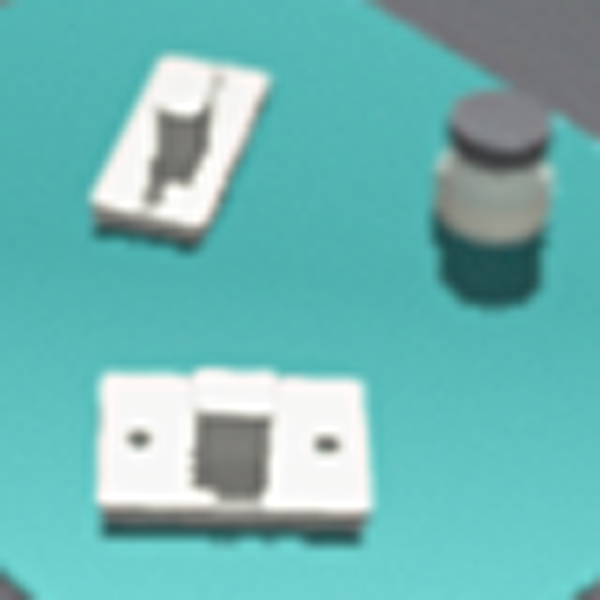

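View pics/zd.png

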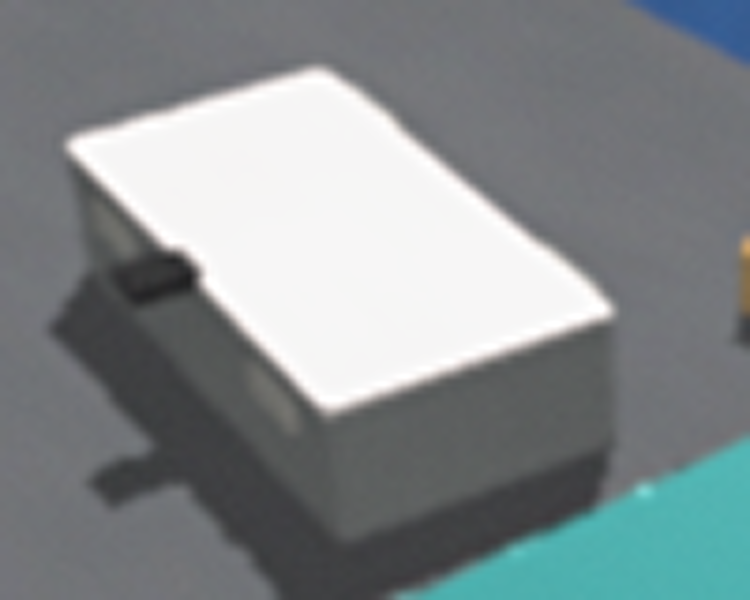

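```bash
python3 - <<'E'
from h import *
cs=ld('scene0');cd=ld('side0')
def go(c,pts,sc,off,z):
    P=np.array([p2w(c,u/sc+off[0],v/sc+off[1],z)[:2] for u,v in pts]); print(np.round(P,4).tolist()); 
    print(' mean',P.mean(0).round(4),'edges',[round(float(np.linalg.norm(P[i]-P[(i+1)%len(P)])),4) for i in range(len(P))], 'ang',[round(float(np.degrees(np.arctan2(*(P[(i+1)%len(P)]-P[i])[::-1]))),1) for i in range(len(P))]); return P
print('A');go(cs,[(182,56),(345,27),(368,112),(206,144)],5,(140,160),.015)
go(cs,[(215,92),(332,69)],5,(140,160),.015)
go(cd,[(101,374),(363,381),(370,513),(97,507)],7.5,(260,185),.015);go(cd,[(139,439),(327,444)],7.5,(260,185),.015)
print('B');go(cs,[(334,230),(420,231),(409,397),(319,396)],5,(140,160),.015)
go(cs,[(375,246),(364,370)],5,(140,160),.015)
go(cd,[(166,57),(271,74),(199,230),(95,199)],7.5,(260,185),.015)
print('lid');go(cs,[(242,18),(80,187),(618,520),(763,307)],5,(260,195),.088)
go(cd,[(67,145),(322,67),(614,313),(329,412)],7.5,(165,125),.088)
print('tab');go(cs,[(497,98),(545,130),(507,170),(460,140)],5,(260,195),.091)
go(cd,[(112,266),(190,252),(203,272),(130,292)],7.5,(165,125),.092)
E
```

```text
A
[[0.4944, -0.4485], [0.406, -0.3697], [0.4676, -0.3048], [0.5538, -0.3793]]
 mean [ 0.4805 -0.3756] edges [0.1184, 0.0895, 0.114, 0.0912] ang [138.3, 46.5, -40.8, -130.7]
[[0.5103, -0.406], [0.4465, -0.3515]]
 mean [ 0.4784 -0.3787] edges [0.084, 0.084] ang [139.5, -40.5]
[[0.4633, -0.3119], [0.553, -0.3921], [0.4952, -0.4535], [0.4061, -0.3755]]
 mean [ 0.4794 -0.3833] edges [0.1203, 0.0843, 0.1184, 0.0856] ang [-41.8, -133.3, 138.8, 48.0]
[[0.4484, -0.3553], [0.5111, -0.4111]]
 mean [ 0.4797 -0.3832] edges [0.0839, 0.0839] ang [-41.7, 138.3]
B
[[0.57, -0.2585], [0.5395, -0.2103], [0.6574, -0.1363], [0.6872, -0.1835]]
 mean [ 0.6135 -0.1972] edges [0.057, 0.1392, 0.0559, 0.1392] ang [122.3, 32.2, -57.7, -147.4]
[[0.5667, -0.2275], [0.6553, -0.1723]]
 mean [ 0.611  -0.1999] edges [0.1044, 0.1044] ang [32.0, -148.0]
[[0.6545, -0.1441], [0.6868, -0.1915], [0.569, -0.2635], [0.5456, -0.2122]]
 mean [ 0.614  -0.2028] edges [0.0574, 0.138, 0.0564, 0.1284] ang [-55.7, -148.6, 114.6, 32.0]
lid
[[0.4195, 0.0343], [0.594, 0.0177], [0.6327, 0.3691], [0.4569, 0.388]]
 mean [0.5258 0.2023] edges [0.1752, 0.3535, 0.1768, 0.3557] ang [-5.4, 83.7, 173.9, -96.0]
[[0.4589, 0.3844], [0.6358, 0.3719], [0.5962, 0.0103], [0.4228, 0.0284]]
 mean [0.5284 0.1988] edges [0.1774, 0.3637, 0.1743, 0.3578] ang [-4.0, -96.3, 174.0, 84.2]
tab
[[0.396, 0.1979], [0.4039, 0.2327], [0.4458, 0.2258], [0.4396, 0.1926]]
 mean [0.4213 0.2122] edges [0.0357, 0.0424, 0.0337, 0.0439] ang [77.1, -9.4, -100.6, 173.0]
[[0.4059, 0.2296], [0.4478, 0.2145], [0.4421, 0.1901], [0.3997, 0.1977]]
 mean [0.4239 0.208 ] edges [0.0446, 0.025, 0.0431, 0.0326] ang [-19.9, -103.1, 169.9, 79.0]
```

```bash
cat >> h.py <<'E'
from scipy.spatial.transform import Rotation as Ro
def need(x,y,ztcp,yawdeg,o=None):
    """row shift mm in tool axes + turn units to bring TCP to x,y,z with tool-y at world yaw (mod 180)"""
    o=o or sensors.get_obs(); R=Ro.from_quat(o['tool_rot']).as_matrix()
    d=R.T@(np.array([x,y,ztcp])-o['eef_pos'])*1000
    cur=np.degrees(np.arctan2(R[1,1],R[0,1])); t=(yawdeg-cur+90)%180-90
    print('shift',d.round(1),'turn',round(-t/6,2),'cur',np.round(o['eef_pos'],4),round(cur,2),'F',np.round(o['ft_force'],1),'w',round(o['grip_width'],4),'j6',round(o['joint_pos'][5],2),'t',o['clock'])
    return d
CASE=np.array([.527,.2005]); CY=np.radians(-6.0)
CX_=np.array([np.cos(CY),np.sin(CY)]); CYv=np.array([-np.sin(CY),np.cos(CY)])
HX=CASE+.0875*CX_
def tab(a):
    xz=.201*np.array([-np.cos(a),np.sin(a)])+.006*np.array([np.sin(a),np.cos(a)])
    p=HX+xz[0]*CX_; return np.array([p[0],p[1],.08+xz[1]])
E
python3 - <<'E'
from h import *
t=tab(0);print(t)
need(t[0],t[1],.2,84)
cs=ld('scene0');print('bottle',p2w(cs,432,245,0),'jar',p2w(cs,163,225,0),'brass',p2w(cs,254,290,.045))
E
```

```text
[0.41412176 0.21236398 0.086     ]
shift [-331.3 -172.6  103.5] turn -1.91 cur [0.15   0.4766 0.3032] 72.54 F [ 0.6 -0.2  0.6] w 0.0855 j6 1.57 t 0.15
bottle [0.30528752 0.4236941  0.        ] jar [ 0.70349962 -0.33617883  0.        ] brass [0.77203778 0.05439417 0.045     ]
```

```bash
python3 -m inch '[1,-331,-173,30,-1.9, 1,-331,-173,30,-1.9, 1,-331,-173,30,-1.9, 1,-331,-173,30,-1.9, 1,-331,-173,30,-1.9, 1,-331,-173,30,-1.9, 1,-331,-173,30,-1.9, 1,-331,-173,30,-1.9]'; python3 -m inch '[1,0,0,35,0, 1,0,0,73,0, 1,0,0,73,0, 1,0,0,73,0]'; python3 - <<'E'
from h import *
t=tab(0);need(t[0],t[1],.14,84); c=shot('wrist','w1'); print(w2p(c,t),c['extrinsics'].round(3).tolist()); shot('side','s1')
E
```

```text
clock: 0.95
eef_pos: [0.4156, 0.2099, 0.2734]
tool_rot: [0.054, 0.999, -0.0, 0.0]
ft_force: [0.6, 1.3, 1.3]
grip_width: 0.0853
clock: 1.35
eef_pos: [0.4134, 0.2124, 0.2009]
tool_rot: [0.053, 0.999, -0.001, -0.001]
ft_force: [-0.7, 0.3, 0.2]
grip_width: 0.0853
shift [-0.8  0.1 60.9] turn -0.01 cur [0.4134 0.2124 0.2009] 83.94 F [-0.7  0.3  0.2] w 0.0853 j6 0.58 t 1.35
[258.09207688 219.76395404] [[0.105, 0.953, 0.283, 0.34], [0.994, -0.1, -0.031, 0.22], [-0.002, 0.285, -0.958, 0.271], [0.0, 0.0, 0.0, 1.0]]
```

View pics/w1.png

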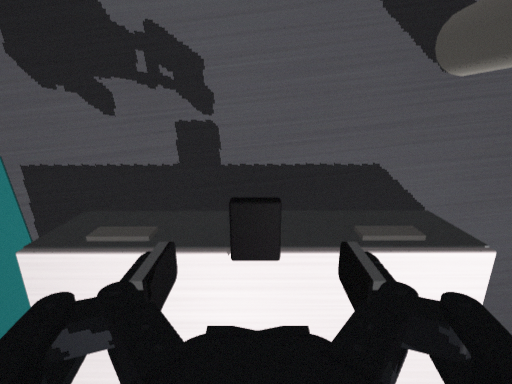

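The tab is centred between the fingers at about (255,228) and the lid's front edge runs level, so the alignment is good. The corners at (18,252) and (492,247) give a refinement.

```bash
python3 - <<'E'
from h import *
c=ld('w1')
a=p2w(c,18,252,.088);b=p2w(c,494,247,.088);print(a,b,np.linalg.norm(a-b),np.degrees(np.arctan2(*(b-a)[:2])), (a+b)/2, HX-.175*CX_)
l=p2w(c,230,198,.092);r=p2w(c,281,198,.092);print(l,r,(l+r)/2,HX-.215*CX_)
E
```

```text
[0.42022703 0.03390579 0.088     ] [0.45249477 0.38152066 0.088     ] 0.349109299805635 5.3033470255290505 [0.4363609  0.20771323 0.088     ] [0.43997933 0.20964624]
[0.39400889 0.19532715 0.092     ] [0.39761491 0.22968553 0.092     ] [0.3958119  0.21250634 0.092     ] [0.40019846 0.21382738]
```

```bash
python3 -m inch '[1,0,0,30,0, 1,0,0,57,0, 1,0,0,57,0, 1,0,0,57,0]'; python3 -m inch '[-1,0,0,0,0,-1,0,0,0,0,-1,0,0,0,0,-1,0,0,0,0,-1,0,0,0,0,-1,0,0,0,0,-1,0,0,0,0,-1,0,0,0,0]'
```

```text
clock: 1.85
eef_pos: [0.4145, 0.2132, 0.1454]
tool_rot: [0.053, 0.999, 0.0, 0.001]
ft_force: [0.6, 0.7, 0.0]
grip_width: 0.0855
clock: 2.65
eef_pos: [0.4142, 0.2107, 0.1452]
tool_rot: [0.053, 0.999, -0.002, 0.001]
ft_force: [-2.0, -8.2, 9.8]
grip_width: 0.0348
```

```bash
python3 - <<'E'
import numpy as np
r,h=200,9
for a in np.arange(0,1.76,.0729): print(round(a,3),np.round([-(r-r*np.cos(a)+h*np.sin(a)),-(r*np.sin(a)+h*np.cos(a)-h)],1))
E
```

```text
0.0 [-0. -0.]
0.073 [ -1.2 -14.5]
0.146 [ -3.4 -29. ]
0.219 [ -6.7 -43.2]
0.292 [-11.  -57.1]
0.365 [-16.3 -70.7]
0.437 [-22.6 -83.9]
0.51 [-29.9 -96.5]
0.583 [ -38.  -108.7]
0.656 [ -47.  -120.1]
0.729 [ -56.8 -130.9]
0.802 [ -67.4 -141. ]
0.875 [ -78.7 -150.3]
0.948 [ -90.6 -158.7]
1.021 [-103.1 -166.2]
1.094 [-116.1 -172.8]
1.166 [-129.6 -178.4]
1.239 [-143.4 -183. ]
1.312 [-157.6 -186.7]
1.385 [-171.9 -189.2]
1.458 [-186.4 -190.7]
1.531 [-201.  -191.2]
1.604 [-215.6 -190.6]
1.677 [-230.1 -188.9]
1.75 [-244.4 -186.2]
```

```bash
python3 -m inch '[-1,-1.2,0,-14.5,0, -1,-3.4,0,-29,0, -1,-6.7,0,-43.2,0, -1,-11,0,-57.1,0, -1,-16.3,0,-70.7,0, -1,-22.6,0,-83.9,0, -1,-29.9,0,-96.5,0, -1,-38,0,-108.7,0]'; python3 - <<'E'
from h import *
shot('side','s2');o=sensors.get_obs();print(o['eef_pos'],o['ft_force'],o['grip_width'])
E
```

```text
clock: 3.45
eef_pos: [0.4519, 0.2068, 0.2516]
tool_rot: [0.053, 0.999, -0.002, -0.001]
ft_force: [6.1, -2.9, -10.4]
grip_width: 0.0349
[0.45329466 0.20670194 0.25354866] [ 2.9647897  -6.0680936  -6.18781599] 0.035045105766697886
```

View pics/s2.png

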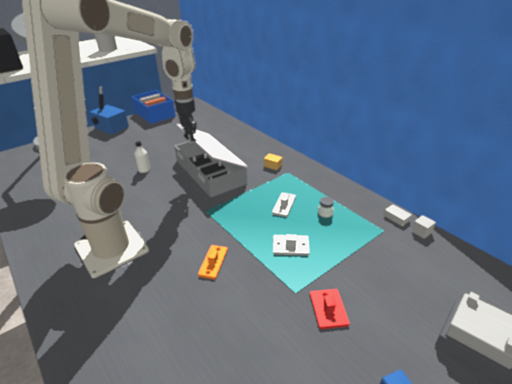

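The lid is rising with the tab still gripped, and forces are low. I'll continue the arc.

```bash
python3 -m inch '[-1,-9,0,-11.4,0, -1,-18.8,0,-22.2,0, -1,-29.4,0,-32.3,0, -1,-40.7,0,-41.6,0, -1,-52.6,0,-50,0, -1,-65.1,0,-57.5,0, -1,-78.1,0,-64.1,0, -1,-91.6,0,-69.7,0]'
```

```text
clock: 4.3
eef_pos: [0.5412, 0.1976, 0.3203]
tool_rot: [0.053, 0.999, -0.002, -0.004]
ft_force: [0.7, -2.6, -10.0]
grip_width: 0.0346
```

```bash
python3 -m inch '[-1,-13.8,0,-4.6,0, -1,-28,0,-8.3,0, -1,-42.3,0,-10.8,0, -1,-56.8,0,-12.3,0, -1,-71.4,0,-12.8,0, -1,-86,0,-12.2,0, -1,-100.5,0,-10.5,0, -1,-109,0,-9,0]'; python3 - <<'E'
from h import *
shot('side','s3');o=sensors.get_obs();print(o['eef_pos'],o['ft_force'],o['grip_width'])
E
```

```text
clock: 5.1
eef_pos: [0.6506, 0.1862, 0.3303]
tool_rot: [0.053, 0.999, -0.001, -0.002]
ft_force: [-2.8, -2.6, 1.9]
grip_width: 0.0341
[0.65183039 0.18605876 0.33018074] [-1.18401276 -3.9657585   1.15942719] 0.033361683367932986
```

View pics/s3.png

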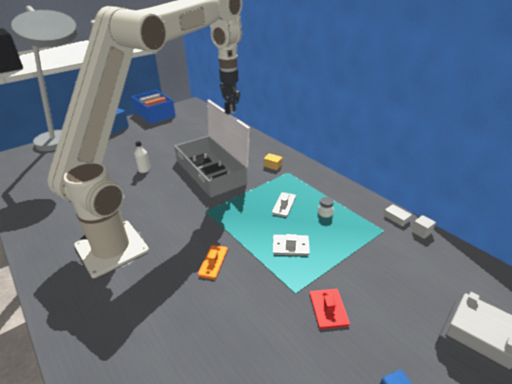

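The lid is past upright. I'll release it and rise clear.

```bash
python3 -m inch '[1,-5,0,0,0, 1,-5,0,0,0, 1,-5,0,0,0, 1,-5,0,0,0, 1,-5,0,0,0, 1,-5,0,0,0, 1,-5,0,0,0, 1,-5,0,0,0]'; python3 -m inch '[1,0,0,-40,0, 1,0,0,-60,0, 1,0,0,-60,0, 1,60,0,-60,0, 1,120,0,-60,0,  1,180,0,-30,0, 1,240,0,0,0, 1,240,0,0,0]'; python3 - <<'E'
from h import *
shot('side','s4');shot('scene','c4');shot('wrist','w4');o=sensors.get_obs();print(o['eef_pos'],o['ft_force'],o['grip_width'])
E
```

```text
clock: 5.95
eef_pos: [0.6561, 0.1869, 0.3314]
tool_rot: [0.053, 0.999, 0.0, 0.0]
ft_force: [0.1, -1.0, 0.3]
grip_width: 0.0853
clock: 6.75
eef_pos: [0.418, 0.2116, 0.3312]
tool_rot: [0.053, 0.999, 0.0, -0.0]
ft_force: [0.2, 0.9, 1.3]
grip_width: 0.0855
[0.41481429 0.21041092 0.32875342] [0.93854539 0.96399733 0.49342366] 0.08541721213045333
```

View pics/c4.png

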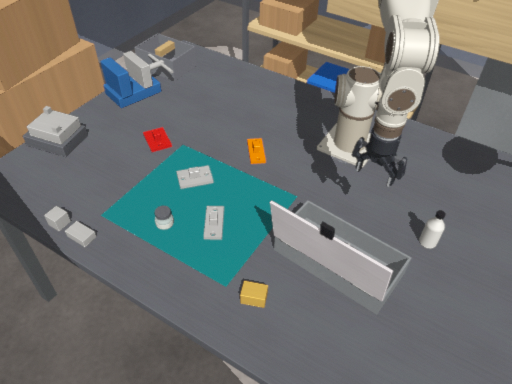

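View pics/w4.png

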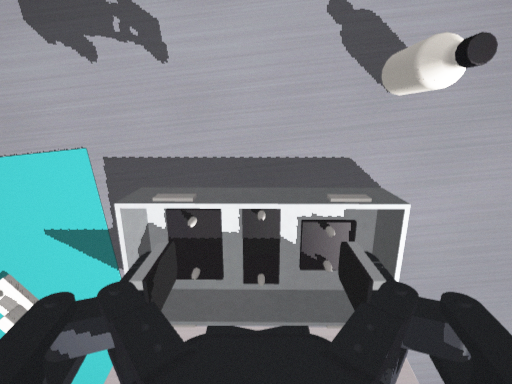

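The lid rests open. Inside, from left (−y) to right (+y), the nests are wide with pins near (192,222) and (196,275), slim near (262,215) and (261,280), and square near (328,230) and (327,266). Next I'll zoom in to measure the pins.

```bash
python3 - <<'E'
import cv2
a=cv2.imread('pics/w4.png')
cv2.imwrite('pics/z4.png',cv2.resize(a[180:300,110:310],(800,480),interpolation=cv2.INTER_CUBIC))
E
```

```text
(no output)
```

View pics/z4.png

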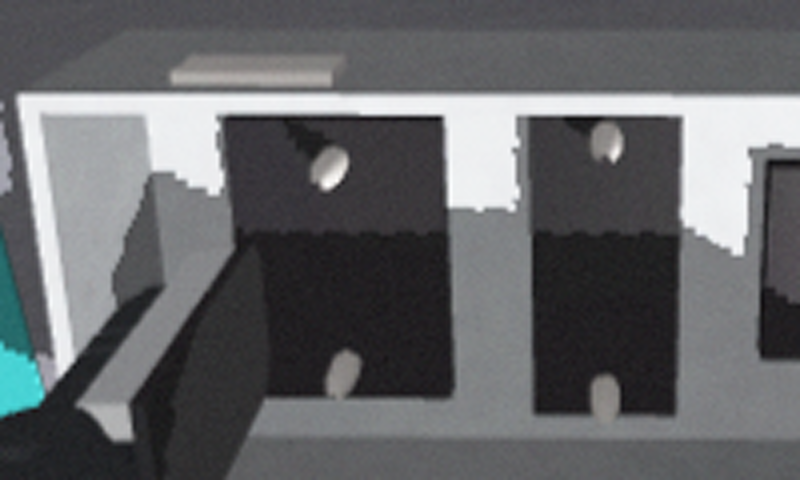

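```bash
python3 - <<'E'
from h import *
c=ld('w4')
f=lambda u,v,z:p2w(c,u/4+110,v/4+180,z)
for n,a,b in (('wide',(325,182),(340,390)),('slim',(605,155),(605,412))):
    A=f(*a,.041);B=f(*b,.041);m=(A+B)/2;d=B-A;print(n,m.round(4),np.linalg.norm(d).round(4),np.degrees(np.arctan2(d[1],d[0])).round(1))
for n,q in (('wide',[(220,115),(445,115),(453,397)]),('slim',[(528,115),(682,115),(677,414),(533,412)])):
    print(n,[f(*p,.016)[:2].round(4).tolist() for p in q])
A=p2w(c,117,205,.08);B=p2w(c,409,205,.08);print('front rim',A,B,np.linalg.norm(A-B),np.degrees(np.arctan2(*(B-A)[:2])))
print('case->wide',CASE-.1*CYv,'slim',CASE)
# scene image: case
s=ld('c4')
im=cv2.imread('pics/c4.png');cv2.imwrite('pics/z4c.png',cv2.resize(im[195:305,260:420],(800,550),interpolation=cv2.INTER_CUBIC))
im=cv2.imread('pics/s4.png');cv2.imwrite('pics/z4s.png',cv2.resize(im[95:205,165:265],(546,600),interpolation=cv2.INTER_CUBIC))
E
```

```text
wide [0.5129 0.1032 0.041 ] 0.0815 -5.7
slim [0.5218 0.1996 0.041 ] 0.1003 -5.6
wide [[0.4522, 0.0657], [0.4602, 0.1473], [0.5759, 0.1345]]
slim [[0.4632, 0.1773], [0.4686, 0.2329], [0.5917, 0.2211], [0.5855, 0.165]]
front rim [0.42254765 0.03405651 0.08      ] [0.45691209 0.38303133 0.08      ] 0.3506627114367066 5.623930989105991
case->wide [0.51654715 0.10104781] slim [0.527  0.2005]
```

View pics/z4s.png

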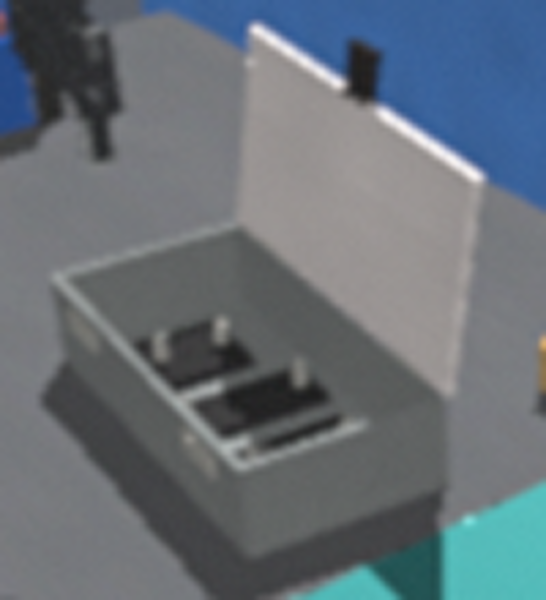

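```bash
python3 - <<'E'
from h import *
need(.49,.15,.34,84)
E
```

```text
shift [-80.9 -52.4 -11.7] turn 0.01 cur [0.4148 0.2104 0.3288] 84.08 F [0.9 1.  0.5] w 0.0854 j6 0.57 t 6.9
```

```bash
python3 -m inch '[1,-40,-26,-6,0, 1,-81,-52,-12,0, 1,-81,-52,-12,0, 1,-81,-52,-12,0, 1,-81,-52,-12,0]'; python3 - <<'E'
from h import *
shot('wrist','w5')
a=cv2.imread('pics/w5.png')
cv2.imwrite('pics/z5.png',cv2.resize(a[90:250,160:360],(800,600)[0:2] if 0 else (750,600),interpolation=cv2.INTER_CUBIC))
E
```

```text
clock: 7.4
eef_pos: [0.4957, 0.1518, 0.3446]
tool_rot: [0.053, 0.999, 0.0, 0.0]
ft_force: [-0.0, -0.5, -0.1]
grip_width: 0.0855
```

View pics/w5.png

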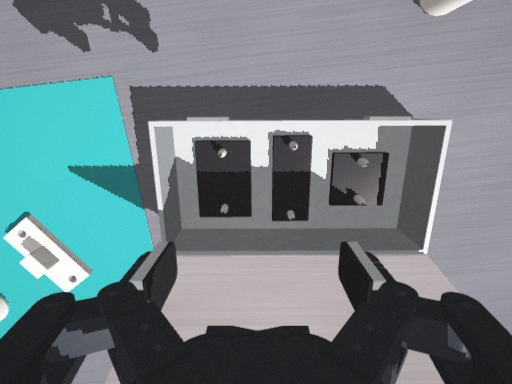

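View pics/z5.png

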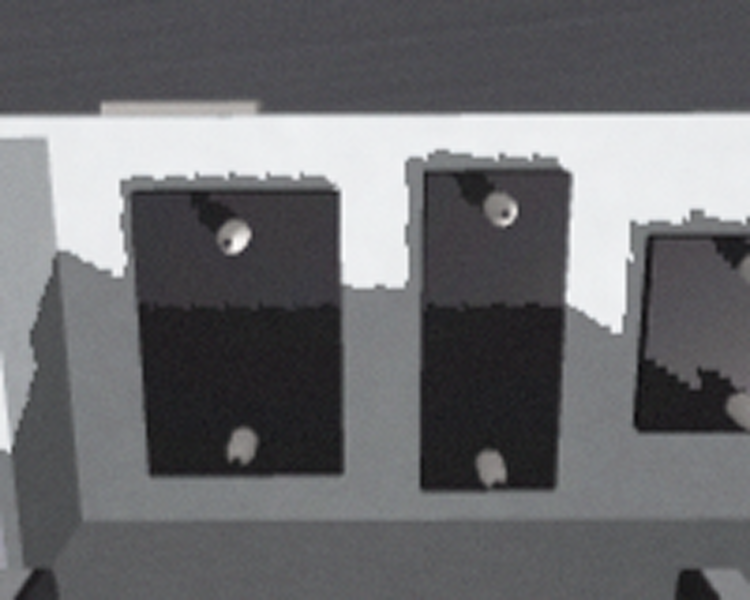

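The wide nest is at left and slim in the middle, all pins visible. Now I'll fit the case pose.

```bash
python3 - <<'E'
from h import *
from scipy.optimize import least_squares
c=ld('w5'); s=3.75
px=lambda u,v:np.array([u/s+160-.37,v/s+90-.37])
def m(cx,cy,l,w): return [(cx-l/2,cy-w/2,.016),(cx-l/2,cy+w/2,.016),(cx+l/2,cy+w/2,.016),(cx+l/2,cy-w/2,.016)]
obj=m(0,-.1,.116,.08)+m(0,0,.13,.056)+[(-.042,-.1,.041),(.042,-.1,.041),(-.052,0,.041),(.052,0,.041)]
img=[px(*p) for p in [(132,190),(339,189),(343,473),(151,474),(424,171),(569,171),(556,487),(422,488),(231,240),(236,458),(503,213),(491,480)]]
obj=np.array(obj);img=np.array(img)
def W(p,q):
    R=np.array([[np.cos(p[2]),-np.sin(p[2])],[np.sin(p[2]),np.cos(p[2])]]); return np.c_[q[:,:2]@R.T+p[:2],q[:,2]+ (p[3] if len(p)>3 else 0)]
for x0 in ([.524,.2,-.1],[.524,.2,-.1,0.]):
  r=least_squares(lambda p:np.ravel([w2p(c,w) for w in W(p,obj)]-img),x0,loss='soft_l1')
  print(r.x.round(4),np.degrees(r.x[2]).round(2));print(np.array([w2p(c,w) for w in W(r.x,obj)]-img).round(1).tolist())
p=r.x
for n,q in (('wide',(0,-.1,0)),('slim',(0,0,0))): print(n,W(p,np.array([q])))
E
```

```text
[ 0.5238  0.1988 -0.1012] -5.8
[[-1.0, -0.3], [0.1, -0.3], [-0.1, 0.4], [-0.8, 0.3], [0.0, -0.6], [1.0, -0.8], [0.0, 0.6], [-0.4, 0.5], [-1.0, 0.1], [0.1, 0.4], [0.7, -0.5], [1.5, 0.7]]
[ 0.525   0.1987 -0.1016 -0.0054] -5.82
[[-0.1, 0.1], [0.2, 0.2], [-0.0, -0.2], [-0.1, -0.3], [-0.2, -0.0], [0.3, -0.2], [-0.6, 0.1], [-0.6, -0.1], [-0.5, 0.4], [0.6, -0.1], [0.2, -0.1], [1.0, 0.1]]
wide [[ 0.51483316  0.09919304 -0.00536208]]
slim [[ 0.52497803  0.19867712 -0.00536208]]
```

```bash
sed -i 's/^CASE=.*/CASE=np.array([.525,.199]); CY=np.radians(-5.8)/' h.py; python3 - <<'E'
from h import *
need(.612,-.201,.30,122)
E
```

```text
shift [-153.1 -338.9   44.5] turn -6.34 cur [0.4953 0.1521 0.3446] 83.97 F [ 0.1  0.5 -0.2] w 0.0853 j6 0.4 t 7.45
```

```bash
python3 -m inch '[1,-19,-42,0,-0.8, 1,-38,-84,0,-1.6, 1,-57,-126,0,-2.4, 1,-76,-168,10,-3.2, 1,-95,-210,20,-4, 1,-114,-252,30,-4.8, 1,-133,-294,40,-5.6, 1,-153,-339,44,-6.3]'; python3 -m inch '[1,0,0,50,0, 1,0,0,100,0, 1,0,0,100,0, 1,0,0,100,0]'; python3 - <<'E'
from h import *
c=shot('wrist','w6'); need(.612,-.201,.091,122)
for p in [(.612,-.201,.045)]: print(w2p(c,p))
E
```

```text
clock: 8.25
eef_pos: [0.6118, -0.2017, 0.2997]
tool_rot: [-0.276, 0.961, 0.001, -0.0]
ft_force: [1.4, 0.6, 0.1]
grip_width: 0.0854
clock: 8.65
eef_pos: [0.6113, -0.2005, 0.2005]
tool_rot: [-0.274, 0.962, 0.001, -0.001]
ft_force: [-0.4, -0.2, 1.0]
grip_width: 0.0858
shift [  1.    0.7 112.1] turn -0.03 cur [ 0.6129 -0.201   0.2031] 121.82 F [0.7 1.  1.1] w 0.0855 j6 -0.87 t 8.7
[255.97353136 201.7251946 ]
```

View pics/w6.png

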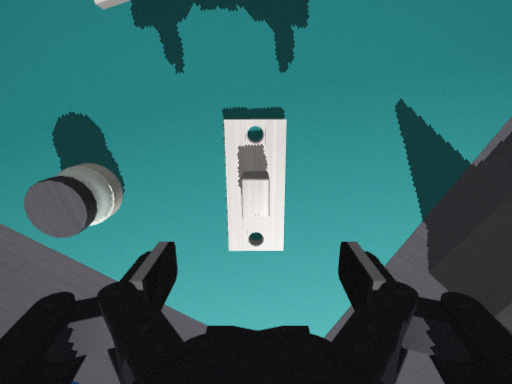

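```bash
python3 - <<'E'
from h import *
c=ld('w6')
P=[p2w(c,u,v,.015)[:2] for u,v in [(224.5,120),(286,119.5),(284,250),(229,250)]];print(np.round(P,4),np.mean(P,0))
for i in range(4):
    d=P[(i+1)%4]-P[i];print(np.linalg.norm(d).round(4),np.degrees(np.arctan2(d[1],d[0])).round(1))
h=[p2w(c,255,134,.015),p2w(c,256,239,.015)];d=h[1]-h[0];print('holes',(h[0]+h[1])/2,np.linalg.norm(d),np.degrees(np.arctan2(d[1],d[0])))
Q=[p2w(c,u,v,.045)[:2] for u,v in [(242.5,180),(268.5,180),(269,216.5),(243,216.5)]];print('block',np.mean(Q,0),np.linalg.norm(Q[0]-Q[1]),np.linalg.norm(Q[2]-Q[1]))
E
```

```text
[[ 0.57   -0.2602]
 [ 0.5407 -0.2138]
 [ 0.6495 -0.1441]
 [ 0.6792 -0.192 ]] [ 0.60985704 -0.2024929 ]
0.0549 122.3
0.1293 32.6
0.0564 -58.2
0.1288 -148.0
holes [ 0.6100962  -0.20278709  0.015     ] 0.10418710101535869 32.27744075010557
block [ 0.60971727 -0.20263281] 0.021781438221334083 0.03270279008626903
```

```bash
python3 - <<'E'
from h import *
need(.6105,-.2023,.091,122.2)
E
```

```text
shift [  3.    0.4 112.1] turn -0.06 cur [ 0.6129 -0.201   0.2031] 121.82 F [0.7 1.  1.1] w 0.0855 j6 -0.87 t 8.7
```

```bash
python3 -m inch '[1,2.5,0.3,35,0, 1,2.5,0.3,70,-0.05, 1,2.5,0.3,100,-0.05, 1,2.5,0.3,109.5,-0.05, 1,2.5,0.3,109.5,-0.05, 1,2.5,0.3,109.5,-0.05]'; python3 -m inch '[-1,0,0,0,0,-1,0,0,0,0,-1,0,0,0,0,-1,0,0,0,0,-1,0,0,0,0,-1,0,0,0,0,-1,0,0,0,0,-1,0,0,0,0]'
```

```text
clock: 9.3
eef_pos: [0.6116, -0.203, 0.0944]
tool_rot: [-0.276, 0.961, -0.002, 0.002]
ft_force: [-0.5, -0.5, 1.8]
grip_width: 0.085
clock: 10.1
eef_pos: [0.6097, -0.203, 0.0918]
tool_rot: [-0.276, 0.961, -0.001, 0.0]
ft_force: [-0.3, -1.9, 4.3]
grip_width: 0.0232
```

```bash
python3 -m inch '[-1,0,0,-10,0,-1,0,0,-40,0,-1,0,0,-80,0,-1,0,0,-120,0,-1,0,0,-150,0,-1,0,0,-150,0]'; python3 - <<'E'
from h import *
need(.49,-.15,.25,84.2);o=sensors.get_obs();o['eef_pos']=np.array([.49,-.15,.25]);need(.525,.199,.25,84.2,o); shot('side','s7'); shot('wrist','w7')
E
```

```text
clock: 10.7
eef_pos: [0.6112, -0.203, 0.246]
tool_rot: [-0.276, 0.961, -0.002, 0.004]
ft_force: [0.3, -0.2, -3.8]
grip_width: 0.0232
shift [ 74.6 109.2  -5. ] turn 6.31 cur [ 0.6112 -0.203   0.246 ] 122.05 F [ 0.3 -0.2 -3.8] w 0.0232 j6 -0.88 t 10.7
shift [-214.9  277.2   -0.5] turn 6.31 cur [ 0.49 -0.15  0.25] 122.05 F [ 0.3 -0.2 -3.8] w 0.0232 j6 -0.88 t 10.7
```

View pics/w7.png

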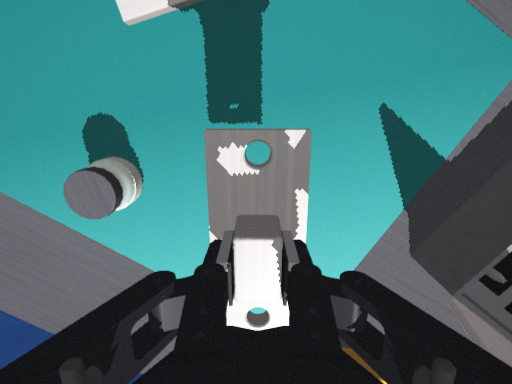

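View pics/s7.png

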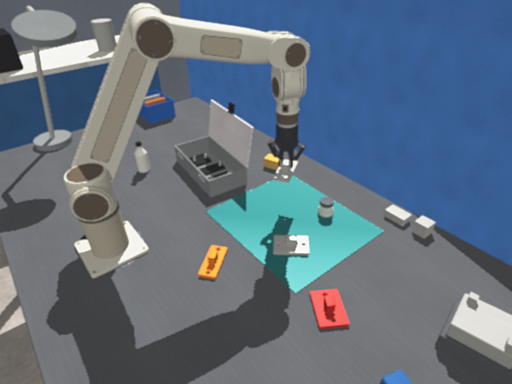

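The slim plate is gripped level, with both holes visible at (257,153) and (258,317). I'll move back first, then over the case.

```bash
python3 - <<'E'
from h import *
c=ld('w7');o=sensors.get_obs();z=o['eef_pos'][2]-.076
h=[p2w(c,257.5,153,z),p2w(c,258,317,z)];d=h[1]-h[0];m=(h[0]+h[1])/2;print('holes',m,np.linalg.norm(d),np.degrees(np.arctan2(d[1],d[0])),o['eef_pos'])
E
python3 -m inch '[-1,15,22,-1,1, -1,30,44,-3,2.1, -1,45,66,-4,3.2, -1,60,88,-5,4.3, -1,75,109,-5,5.4, -1,75,109,-5,6.3, -1,75,109,-5,6.3]'; python3 - <<'E'
from h import *
need(.525,.199,.25,84.2)
E
```

```text
holes [ 0.61076525 -0.20206434  0.16410933] 0.10602682289996501 32.27474325088599 [ 0.60892073 -0.20232956  0.24010933]
clock: 11.5
eef_pos: [0.4858, -0.1492, 0.2433]
tool_rot: [0.05, 0.999, 0.001, -0.003]
ft_force: [1.2, -0.4, -3.7]
grip_width: 0.0231
shift [ -4.2 350.4  -6.2] turn 0.01 cur [ 0.4858 -0.1492  0.2433] 84.27 F [ 1.2 -0.4 -3.7] w 0.0231 j6 -0.2 t 11.5
```

```bash
python3 -m inch '[-1,0,44,-6,0, -1,0,88,-6,0, -1,-2,132,-6,0, -1,-2,176,-6,0, -1,-2,220,-6,0, -1,-2,264,-6,0, -1,-3,308,-6,0, -1,-3,350,-6,0]'; python3 -m inch '[-1,0,0,0,0,-1,0,0,40,0,-1,0,0,60,0,-1,0,0,60,0,-1,0,0,60,0]'; python3 - <<'E'
from h import *
need(.525,.199,.104,84.2); c=shot('wrist','w8')
a=cv2.imread('pics/w8.png');cv2.imwrite('pics/z8.png',cv2.resize(a[100:384,156:356],(563,800))[:800] if 0 else cv2.resize(a[110:360,156:356],(480,600),interpolation=cv2.INTER_CUBIC))
shot('side','s8');shot('scene','c8')
E
```

```text
clock: 12.3
eef_pos: [0.5258, 0.1997, 0.2498]
tool_rot: [0.049, 0.999, -0.001, -0.002]
ft_force: [1.3, -0.5, -3.6]
grip_width: 0.0231
clock: 12.8
eef_pos: [0.5258, 0.1973, 0.1909]
tool_rot: [0.05, 0.999, -0.001, -0.001]
ft_force: [0.2, -0.3, -2.6]
grip_width: 0.0227
shift [ 0.8  1.7 86.9] turn 0.01 cur [0.5258 0.1973 0.1909] 84.26 F [ 0.2 -0.3 -2.6] w 0.0227 j6 0.46 t 12.8
```

View pics/w8.png

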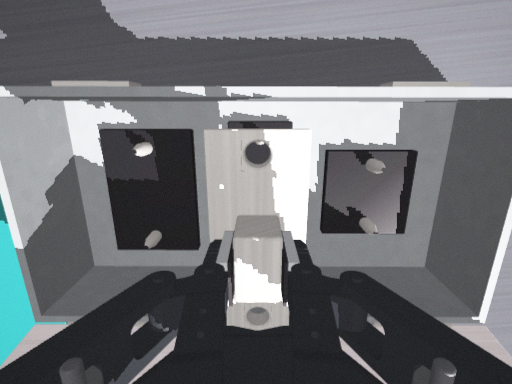

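```bash
cat >> h.py <<'E'
from scipy.optimize import least_squares
def m(cx,cy,l,w): return [(cx-l/2,cy-w/2,.016),(cx-l/2,cy+w/2,.016),(cx+l/2,cy+w/2,.016),(cx+l/2,cy-w/2,.016)]
def W(p,q):
    R=np.array([[np.cos(p[2]),-np.sin(p[2])],[np.sin(p[2]),np.cos(p[2])]]); return np.c_[q[:,:2]@R.T+p[:2],q[:,2]+ (p[3] if len(p)>3 else 0)]
def fit(c,obj,img,x0):
    obj=np.array(obj);img=np.array(img,float)
    r=least_squares(lambda p:np.ravel([w2p(c,w) for w in W(p,obj)]-img),x0,loss='soft_l1')
    print(r.x.round(4),np.degrees(r.x[2]).round(2),np.array([w2p(c,w) for w in W(r.x,obj)]-img).round(1).tolist()); return r.x
E
python3 - <<'E'
from h import *
a=cv2.imread('pics/w8.png')
cv2.imwrite('pics/z8a.png',cv2.resize(a[115:265,90:290],(800,600),interpolation=cv2.INTER_CUBIC))
cv2.imwrite('pics/z8b.png',cv2.resize(a[115:265,230:430],(800,600),interpolation=cv2.INTER_CUBIC))
E
```

```text
(no output)
```

View pics/z8a.png

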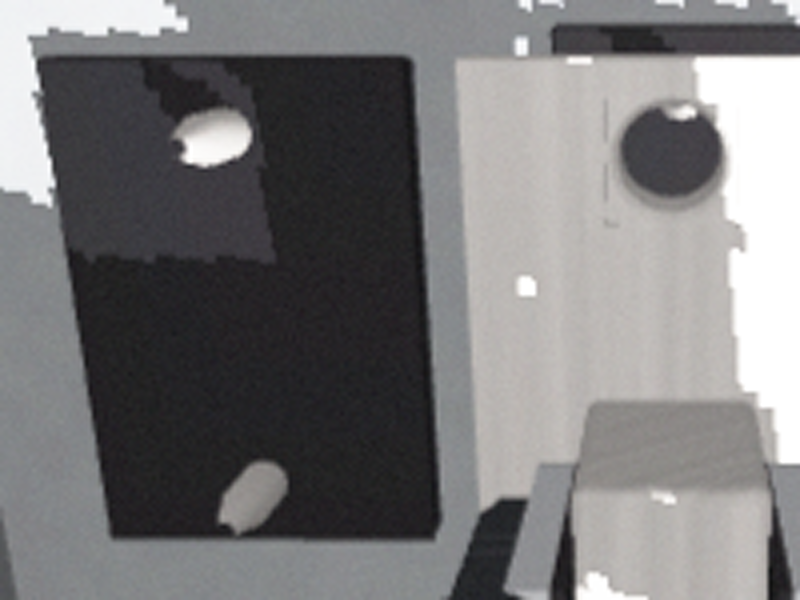

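View pics/z8b.png

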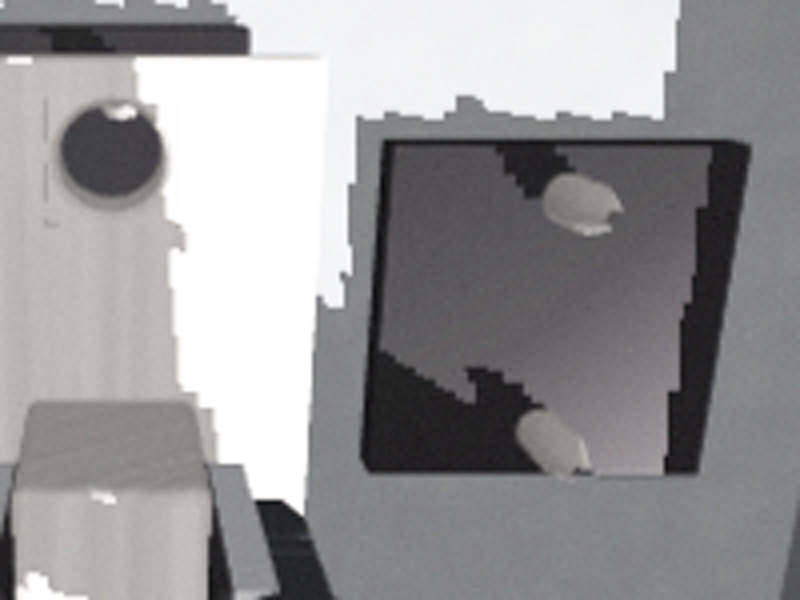

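```bash
python3 - <<'E'
from h import *
c=ld('w8')
A=lambda u,v:(u/4+90-.375,v/4+115-.375)
B=lambda u,v:(u/4+230-.375,v/4+115-.375)
obj=m(0,-.1,.116,.08)+m(0,.1,.08,.08)+[(-.042,-.1,.041),(.042,-.1,.041),(-.028,.1,.041),(.028,.1,.041)]
img=[A(40,60),A(407,60),A(433,537),A(112,537),B(390,146),B(750,146),B(698,472),B(370,472),A(181,148),A(228,528),B(617,215),B(580,468)]
p=fit(c,obj,img,[.525,.199,-.1,0.])
p3=fit(c,obj,img,[.525,.199,-.1])
# plate in hand
t=sensors.get_obs()['eef_pos'];print(t)
q=fit(c,[(-.052,0,0),(.052,0,0)],[A(672,154),(258,316.5)],[.525,.199,-.1,.115])
q=fit(c,[(-.052,0,0),(.052,0,0),(-.065,-.028,0),(-.065,.028,0)],[A(672,154),(258,316.5),A(455,58),B(326,57)],[.525,.199,-.1,.115])
E
```

```text
[ 0.5249  0.199  -0.1002 -0.0018] -5.74 [[-0.4, -0.5], [-0.4, -0.4], [1.0, 0.5], [0.5, 0.4], [0.3, -1.0], [0.4, -0.9], [-0.3, 0.4], [-0.7, 0.2], [0.3, -0.1], [0.4, -0.1], [-1.0, 0.7], [-0.1, 0.7]]
[ 0.5246  0.199  -0.1001] -5.73 [[-1.7, -0.8], [-0.9, -0.7], [0.6, 1.0], [-0.4, 0.9], [0.8, -1.2], [1.6, -1.1], [0.8, 0.8], [-0.3, 0.6], [-0.7, -0.2], [-0.5, 0.4], [0.0, 0.6], [0.8, 1.1]]
[0.52721687 0.19790011 0.19348112]
[ 0.5253  0.1972 -0.0968  0.1142] -5.55 [[0.0, 0.0], [-0.0, -0.0]]
[ 0.5257  0.1971 -0.0958  0.1136] -5.49 [[-0.2, 0.7], [-0.0, -0.1], [0.1, -0.2], [0.1, -0.3]]
```

```bash
python3 -m inch '[-1,0.8,1.9,15,0,-1,0.8,1.9,30,0,-1,0.8,1.9,45,0,-1,0.8,1.9,52,0,-1,0.8,1.9,52,0,-1,0.8,1.9,52,0]'; python3 - <<'E'
from h import *
c=shot('wrist','w9');need(.525,.199,.104,84.2)
a=cv2.imread('pics/w9.png')
cv2.imwrite('pics/z9.png',cv2.resize(a[80:380,56:456],(800,600),interpolation=cv2.INTER_CUBIC))
E
```

```text
clock: 13.55
eef_pos: [0.5262, 0.2, 0.1411]
tool_rot: [0.05, 0.999, 0.0, 0.001]
ft_force: [0.6, -0.1, -3.9]
grip_width: 0.0228
shift [ 1.3 -1.3 37.3] turn 0.01 cur [0.5263 0.2001 0.1413] 84.24 F [ 0.3  0.2 -4.2] w 0.0233 j6 0.46 t 13.6
```

View pics/z9.png

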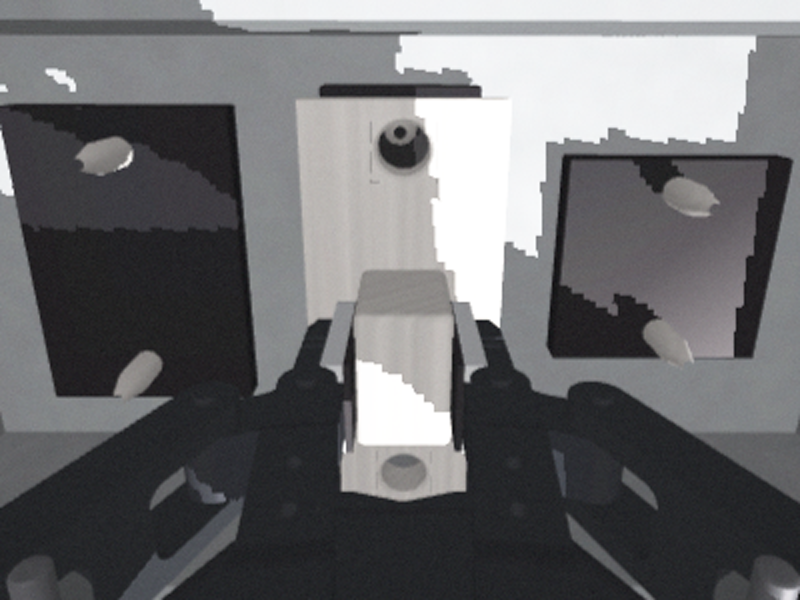

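```bash
python3 - <<'E'
from h import *
c=ld('w9')
print('pin',p2w(c,255.7,145.2,.041),'hole',p2w(c,257.3,152.3,.0655))
print('pinB wide',p2w(c,79/2+56,157/2+80,.041),p2w(c,121/2+56,394/2+80,.041))
p=[.5249,.199,-.1002]
print(W(p,np.array([(-.052,0,.041),(-.042,-.1,0),(.042,-.1,0)])))
print('rear hole',p2w(c,403/2+55.7,470/2+79.7,.0655))
E
```

```text
pin [0.47265688 0.20408238 0.041     ] hole [0.47355343 0.20496484 0.0655    ]
pinB wide [0.47088323 0.10485212 0.041     ] [0.55451078 0.09709757 0.041     ]
[[0.47316082 0.20420169 0.041     ]
 [0.47310742 0.10370294 0.        ]
 [0.55668609 0.09530022 0.        ]]
rear hole [0.57554182 0.19467049 0.0655    ]
```

Front pin and hole agree within about 1 mm. I'll apply that correction and lower onto the taper.

```bash
python3 -m inch '[-1,0.8,-0.8,6,0,-1,0.8,-0.8,12,0,-1,0.8,-0.8,16,0,-1,0.8,-0.8,20,0,-1,0.8,-0.8,24,0,-1,0.8,-0.8,27,0,-1,0.8,-0.8,27,0]'; python3 - <<'E'
from h import *
c=shot('wrist','w10');shot('side','s10');need(.525,.199,.104,84.2)
E
```

```text
clock: 14.3
eef_pos: [0.5243, 0.199, 0.1124]
tool_rot: [0.05, 0.999, -0.0, -0.001]
ft_force: [-0.8, 0.1, -4.3]
grip_width: 0.023
shift [-0.4 -0.1  9. ] turn 0.01 cur [0.5246 0.1991 0.113 ] 84.24 F [-0.7 -0.3 -4.2] w 0.0229 j6 0.46 t 14.4
```

View pics/w10.png

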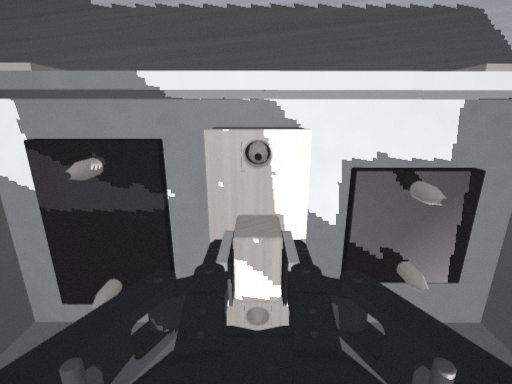

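The pin has entered the hole with no side force. I'll go on down to the pad.

```bash
python3 -m inch '[-1,0,0,3,0,-1,0,0,6,0,-1,0,0,8,0,-1,0,0,9.5,0,-1,0,0,9.5,0]'
```

```text
clock: 14.9
eef_pos: [0.5245, 0.1991, 0.1047]
tool_rot: [0.05, 0.999, 0.0, 0.0]
ft_force: [-3.6, -1.1, 4.1]
grip_width: 0.0228
```

```bash
python3 -m inch '[-1,0,0,1.0,0,-1,0,0,1.0,0]';  python3 -m inch '[-0.2,0,0,0,0,-0.2,0,0,0,0,-0.2,0,0,0,0,-0.2,0,0,0,0,-0.2,0,0,0,0]'; python3 -m inch '[-0.2,0,0,-10,0,-0.2,0,0,-40,0,-0.2,0,0,-80,0,-0.2,0,0,-120,0,-0.2,40,0,-150,0,-0.2,40,0,-150,0,-0.2,40,0,-150,0]'; python3 - <<'E'
from h import *
c=shot('wrist','w11');shot('side','s11');shot('scene','c11');o=sensors.get_obs();print(o['eef_pos'],o['ft_force'])
a=cv2.imread('pics/w11.png')
cv2.imwrite('pics/z11.png',cv2.resize(a[80:260,136:376],(800,600),interpolation=cv2.INTER_CUBIC))
E
```

```text
clock: 15.1
eef_pos: [0.5245, 0.1991, 0.1047]
tool_rot: [0.05, 0.999, 0.0, 0.0]
ft_force: [-5.0, -1.4, 10.2]
grip_width: 0.0226
clock: 15.6
eef_pos: [0.5247, 0.1992, 0.1024]
tool_rot: [0.05, 0.999, -0.0, -0.0]
ft_force: [-0.9, -0.0, 0.1]
grip_width: 0.0342
clock: 16.3
eef_pos: [0.4849, 0.2034, 0.2542]
tool_rot: [0.05, 0.999, 0.001, 0.002]
ft_force: [-0.2, -0.0, 0.1]
grip_width: 0.0341
[0.48482143 0.20284537 0.25139633] [ 0.06630644 -0.45437931 -0.15730758]
```

View pics/z11.png

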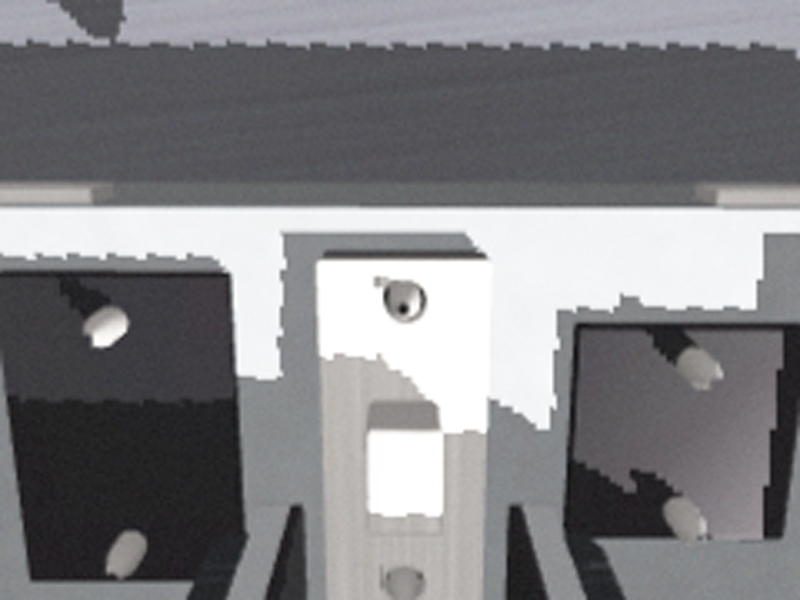

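View pics/c11.png

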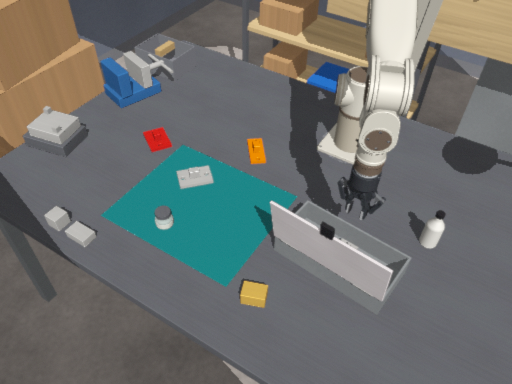

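The slim plate is seated over both pins, showing in its holes at zoomed (405,300) and (403,580). The wide plate is still at (195,177) in the scene view, so I'll fetch it.

```bash
python3 - <<'E'
from h import *
need(.478,-.381,.22,49)
E
```

```text
shift [ -52.1 -581.5   31.9] turn 5.87 cur [0.4848 0.2028 0.2514] 84.22 F [ 0.1 -0.5 -0.2] w 0.0344 j6 0.5 t 16.45
```

```bash
python3 -m inch '[1,0,-40,0,0, 1,0,-80,0,0.7, 1,0,-120,0,1.4, 1,0,-160,0,2.1, 1,0,-200,0,2.8, 1,0,-240,0,3.5, 1,0,-280,0,4.2, 1,0,-320,0,4.2]'; python3 - <<'E'
from h import *
need(.478,-.381,.21,49)
E
```

```text
clock: 17.25
eef_pos: [0.4522, -0.1172, 0.2511]
tool_rot: [0.268, 0.963, -0.0, -0.001]
ft_force: [0.4, -0.2, -1.0]
grip_width: 0.0855
shift [-158.3 -212.7   40.9] turn 1.66 cur [ 0.4522 -0.1172  0.2511] 58.94 F [ 0.4 -0.2 -1. ] w 0.0855 j6 0.29 t 17.25
```

```bash
python3 -m inch '[1,-25,-35,6,0.3, 1,-50,-70,12,0.6, 1,-75,-105,20,0.9, 1,-102,-140,28,1.2, 1,-130,-175,36,1.5, 1,-158,-213,41,1.7, 1,-158,-213,41,1.7, 1,-158,-213,41,1.7]'; python3 - <<'E'
from h import *
need(.478,-.381,.091,49);c=shot('wrist','w12')
E
```

```text
clock: 18.05
eef_pos: [0.4776, -0.3803, 0.2087]
tool_rot: [0.353, 0.936, 0.001, -0.002]
ft_force: [-0.2, -0.8, -0.2]
grip_width: 0.0854
shift [ -1.3  -0.3 117.7] turn -0.05 cur [ 0.4776 -0.3803  0.2087] 48.68 F [-0.2 -0.8 -0.2] w 0.0854 j6 0.05 t 18.05
```

View pics/w12.png

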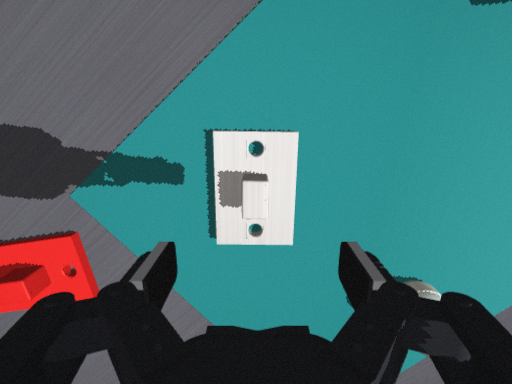

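```bash
python3 - <<'E'
from h import *
c=ld('w12')
fit(c,[(-.042,0,.015),(.042,0,.015),(-.058,-.04,.015),(-.058,.04,.015),(.058,.04,.015),(.058,-.04,.015)],[(256,149),(256,229.5),(213,131),(298,131),(294,245),(218,245)],[.478,-.381,-.71,0.])
p=fit(c,[(-.042,0,.015),(.042,0,.015),(-.058,-.04,.015),(-.058,.04,.015),(.058,.04,.015),(.058,-.04,.015)],[(256,149),(256,229.5),(213,131),(298,131),(294,245),(218,245)],[.478,-.381,-.71])
need(p[0],p[1],.091,np.degrees(p[2])+90)
E
```

```text
[ 4.776e-01 -3.830e-01 -7.191e-01  4.000e-04] -41.2 [[-0.3, -0.4], [-0.0, 0.9], [-0.3, 0.4], [0.7, 0.3], [0.1, -0.6], [-0.1, -0.5]]
[ 0.4776 -0.3831 -0.719 ] -41.2 [[-0.3, -0.4], [-0.0, 0.8], [-0.2, 0.4], [0.6, 0.3], [0.1, -0.7], [-0.0, -0.6]]
shift [ -2.8  -3.1 118.5] turn -0.0 cur [ 0.4779 -0.3792  0.2095] 48.78 F [-0.5  0.8  0.4] w 0.0852 j6 0.05 t 18.1
```

```bash
python3 -m inch '[1,-2,-2.2,35,0, 1,-2,-2.2,70,0, 1,-2,-2.2,100,0, 1,-2,-2.2,116,0, 1,-2,-2.2,116,0, 1,-2,-2.2,116,0]'; python3 -m inch '[-1,0,0,0,0,-1,0,0,0,0,-1,0,0,0,0,-1,0,0,0,0,-1,0,0,0,0,-1,0,0,0,0,-1,0,0,0,0,-1,0,0,0,0]';python3 -m inch '[-1,0,0,-10,0,-1,0,0,-40,0,-1,0,0,-80,0,-1,0,0,-120,0,-1,0,0,-150,0,-1,0,0,-150,0]'; python3 - <<'E'
from h import *
c=shot('wrist','w13');need(.455,-.13,.25,84.2)
E
```

```text
clock: 18.7
eef_pos: [0.479, -0.3811, 0.0961]
tool_rot: [0.351, 0.936, 0.0, -0.0]
ft_force: [0.7, 0.5, 0.8]
grip_width: 0.0854
clock: 19.5
eef_pos: [0.4789, -0.3827, 0.0966]
tool_rot: [0.352, 0.936, -0.001, 0.001]
ft_force: [-0.7, -0.4, 5.4]
grip_width: 0.0229
clock: 20.1
eef_pos: [0.4804, -0.3833, 0.2509]
tool_rot: [0.352, 0.936, -0.001, 0.004]
ft_force: [0.2, -0.4, -2.5]
grip_width: 0.0228
shift [184.7 174.1  -3. ] turn -5.89 cur [ 0.4795 -0.3826  0.2478] 48.84 F [-0.   0.2 -3.7] w 0.0229 j6 0.04 t 20.15
```

View pics/w13.png

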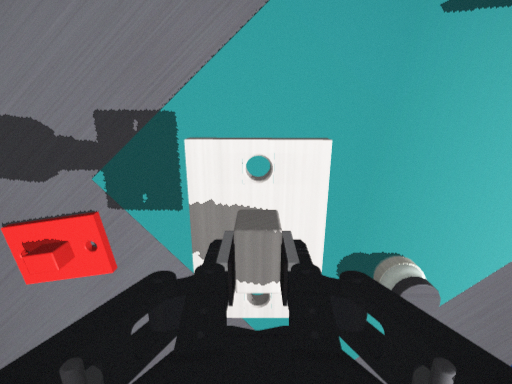

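```bash
python3 -m inch '[-1,23,22,0,-0.7,-1,46,44,0,-1.5,-1,69,66,0,-2.3,-1,92,88,0,-3.1,-1,115,110,0,-3.9,-1,138,132,0,-4.7,-1,161,154,0,-5.5,-1,185,174,0,-5.9]'; python3 -m inch '[-1,0,0,0,0]'; python3 - <<'E'
from h import *
need(.5149,.0995,.25,84.2)
E
```

```text
clock: 20.95
eef_pos: [0.4522, -0.1276, 0.243]
tool_rot: [0.049, 0.999, 0.001, -0.002]
ft_force: [-0.5, 0.5, -3.0]
grip_width: 0.023
clock: 21.05
eef_pos: [0.4514, -0.1258, 0.2429]
tool_rot: [0.048, 0.999, 0.002, -0.003]
ft_force: [0.8, -0.4, -2.7]
grip_width: 0.0228
shift [-41.7 230.4  -6.7] turn 0.05 cur [ 0.4514 -0.1258  0.2429] 84.52 F [ 0.8 -0.4 -2.7] w 0.0228 j6 -0.18 t 21.05
```

```bash
python3 -m inch '[-1,-7,38,-5,0,-1,-14,76,-5,0,-1,-21,114,-5,0,-1,-28,152,-5,0,-1,-35,190,-5,0,-1,-41,230,-5,0,-1,-41,230,10,0,-1,-41,230,10,0]'; python3 -m inch '[-1,0,0,35,0,-1,0,0,50,0,-1,0,0,50,0,-1,0,0,50,0]'; python3 - <<'E'
from h import *
need(.5149,.0995,.109,84.2); c=shot('wrist','w14')
a=cv2.imread('pics/w14.png')
cv2.imwrite('pics/z14.png',cv2.resize(a[90:390,112:512],(800,600),interpolation=cv2.INTER_CUBIC))
print(a.shape)
E
```

```text
clock: 21.85
eef_pos: [0.5159, 0.0957, 0.2316]
tool_rot: [0.049, 0.999, -0.001, -0.004]
ft_force: [-1.5, -0.4, -3.2]
grip_width: 0.0228
clock: 22.25
eef_pos: [0.5175, 0.0943, 0.1853]
tool_rot: [0.051, 0.999, -0.0, -0.001]
ft_force: [0.4, 0.4, -2.2]
grip_width: 0.0227
shift [ 2.9  4.9 76.3] turn -0.01 cur [0.5175 0.0943 0.1853] 84.14 F [ 0.4  0.4 -2.2] w 0.0227 j6 0.28 t 22.25
(384, 512, 3)
```

View pics/w14.png

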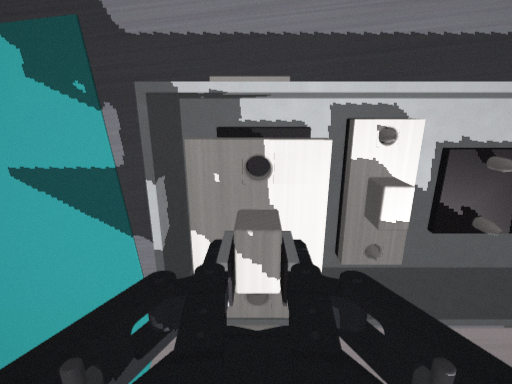

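```bash
python3 - <<'E'
from h import *
c=ld('w14')
fit(c,[(-.042,0,0),(.042,0,0),(-.058,-.04,0),(-.058,.04,0)],[(258.5,166.5),(258,296.5),(185,139),(331,139)],[.515,.0995,-.1,.1])
# slim plate seated: holes at top z=.028
fit(c,[(-.052,0,.028),(.052,0,.028),(-.065,.028,.028),(.065,.028,.028),(.065,-.028,.028)],[(387.5,135.5),(374,252),(423,119),(404,266),(340,265)],[.525,.199,-.1])
E
```

```text
[ 0.5161  0.0945 -0.1014  0.1024] -5.81 [[-0.4, 1.3], [0.1, -0.8], [-0.3, -0.1], [0.7, -0.1]]
[ 0.5255  0.1989 -0.0828] -4.74 [[-0.7, 0.7], [-0.3, 0.1], [1.1, -0.1], [-1.4, -1.8], [2.0, 0.2]]
```

```bash
python3 -m inch '[-1,1.6,4.9,10,0,-1,1.6,4.9,25,0,-1,1.6,4.9,38,0,-1,1.6,4.9,38,0,-1,1.6,4.9,38,0]'; python3 - <<'E'
from h import *
need(.5149,.0995,.109,84.2); c=shot('wrist','w15')
a=cv2.imread('pics/w15.png')
cv2.imwrite('pics/z15.png',cv2.resize(a[100:250,156:356],(800,600),interpolation=cv2.INTER_CUBIC))
E
```

```text
clock: 22.8
eef_pos: [0.5168, 0.1006, 0.1479]
tool_rot: [0.05, 0.999, 0.0, 0.0]
ft_force: [0.2, -0.4, -2.9]
grip_width: 0.0226
shift [ 1.8 -1.3 38.9] turn 0.01 cur [0.5168 0.1006 0.1479] 84.24 F [ 0.2 -0.4 -2.9] w 0.0226 j6 0.29 t 22.8
```

View pics/z15.png

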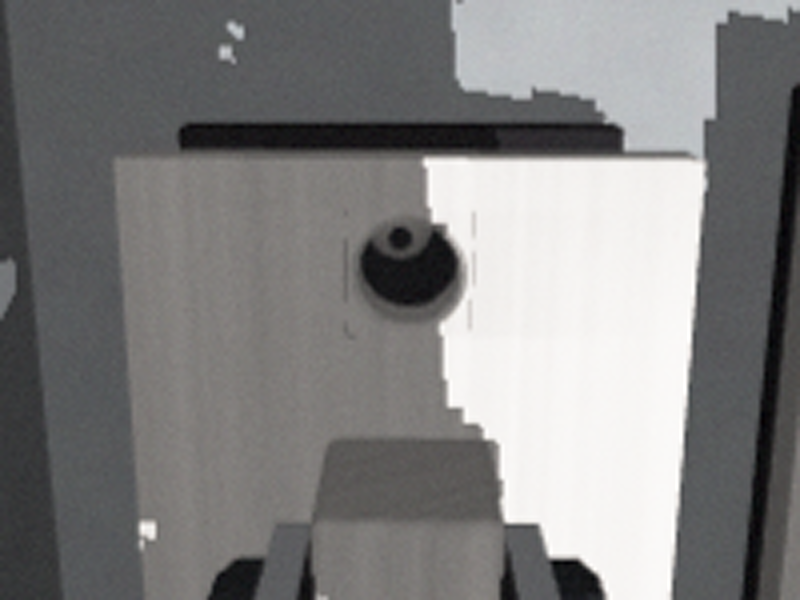

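```bash
python3 - <<'E'
from h import *
c=ld('w15');f=lambda u,v:(u/4+156-.375,v/4+100-.375)
a=p2w(c,*f(401,238),.041);b=p2w(c,*f(412,268),.0665);print(a,b,(a-b)*1000)
R=Ro.from_quat(sensors.get_obs()['tool_rot']).as_matrix();print(R.T@(a-b)*1000)
E
```

```text
[0.47278827 0.10368164 0.041     ] [0.47287849 0.10534003 0.0665    ] [ -0.09021787  -1.65838077 -25.5       ]
[-0.04458093 -1.66905074 25.49942447]
```

```bash
python3 -m inch '[-1,0.3,-1.5,6,0,-1,0.3,-1.5,12,0,-1,0.3,-1.5,16,0,-1,0.3,-1.5,20,0,-1,0.3,-1.5,24,0,-1,0.3,-1.5,28,0,-1,0.3,-1.5,28,0]'; python3 - <<'E'
from h import *
c=shot('wrist','w16');need(.5149,.0995,.109,84.2)
a=cv2.imread('pics/w16.png')
cv2.imwrite('pics/z16.png',cv2.resize(a[100:250,156:356],(800,600),interpolation=cv2.INTER_CUBIC))
E
```

```text
clock: 23.55
eef_pos: [0.5158, 0.0988, 0.1188]
tool_rot: [0.05, 0.999, -0.0, -0.001]
ft_force: [-0.2, 0.2, -2.7]
grip_width: 0.0224
shift [ 1.2  0.5 10.2] turn 0.01 cur [0.516  0.0989 0.1192] 84.24 F [ 0.4 -0.5 -3. ] w 0.0229 j6 0.29 t 23.6
```

View pics/z16.png

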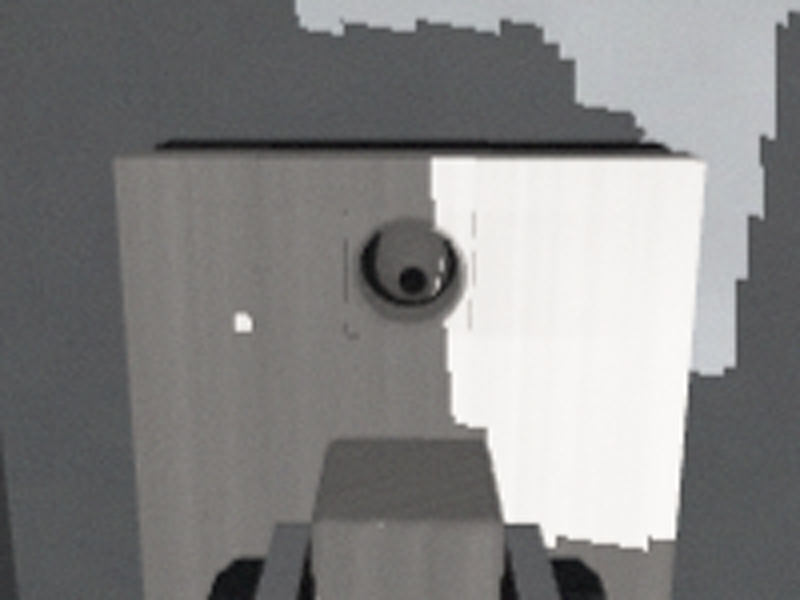

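The pin is centred in the hole and there is no force. I'll lower the last 10 mm.

```bash
python3 -m inch '[-1,0,0,4,0,-1,0,0,7,0,-1,0,0,9,0,-1,0,0,10,0,-1,0,0,10,0]'
```

```text
clock: 24.1
eef_pos: [0.5162, 0.0989, 0.1097]
tool_rot: [0.05, 0.999, -0.0, 0.0]
ft_force: [0.9, 0.5, -2.0]
grip_width: 0.023
```

```bash
python3 -m inch '[-1,0,0,1,0,-1,0,0,2,0,-1,0,0,2,0]'
```

```text
clock: 24.4
eef_pos: [0.5162, 0.0989, 0.1096]
tool_rot: [0.05, 0.999, 0.0, 0.001]
ft_force: [-5.5, -0.5, 11.1]
grip_width: 0.0228
```

Contact at the expected height. I'll release and check.

```bash
python3 -m inch '[-0.2,0,0,0,0,-0.2,0,0,0,0,-0.2,0,0,0,0,-0.2,0,0,0,0,-0.2,0,0,0,0]'; python3 -m inch '[-0.2,0,0,-10,0,-0.2,0,0,-40,0,-0.2,0,0,-80,0,-0.2,0,0,-120,0,-0.2,40,0,-160,0,-0.2,40,0,-190,0,-0.2,40,0,-220,0,-0.2,40,0,-220,0]'; python3 -m inch '[1,0,0,0,0,1,0,0,0,0,1,0,0,0,0]'; python3 - <<'E'
from h import *
c=shot('wrist','w17');shot('side','s17');shot('scene','c17');o=sensors.get_obs();print(o['eef_pos'],o['ft_force'])
a=cv2.imread('pics/w17.png')
cv2.imwrite('pics/z17.png',cv2.resize(a[80:260,136:376],(800,600),interpolation=cv2.INTER_CUBIC))
E
```

```text
clock: 24.9
eef_pos: [0.5163, 0.0989, 0.1074]
tool_rot: [0.05, 0.999, -0.0, -0.0]
ft_force: [0.4, -0.1, 0.6]
grip_width: 0.0342
clock: 25.7
eef_pos: [0.4779, 0.1034, 0.3333]
tool_rot: [0.05, 0.999, 0.001, 0.005]
ft_force: [0.4, 0.6, 0.7]
grip_width: 0.0342
clock: 26.0
eef_pos: [0.4759, 0.1027, 0.3262]
tool_rot: [0.05, 0.999, -0.0, -0.001]
ft_force: [-0.0, 1.1, 0.5]
grip_width: 0.0757
[0.47617317 0.10283599 0.32656406] [-0.27429471  0.27229099  0.66983944]
```

View pics/z17.png

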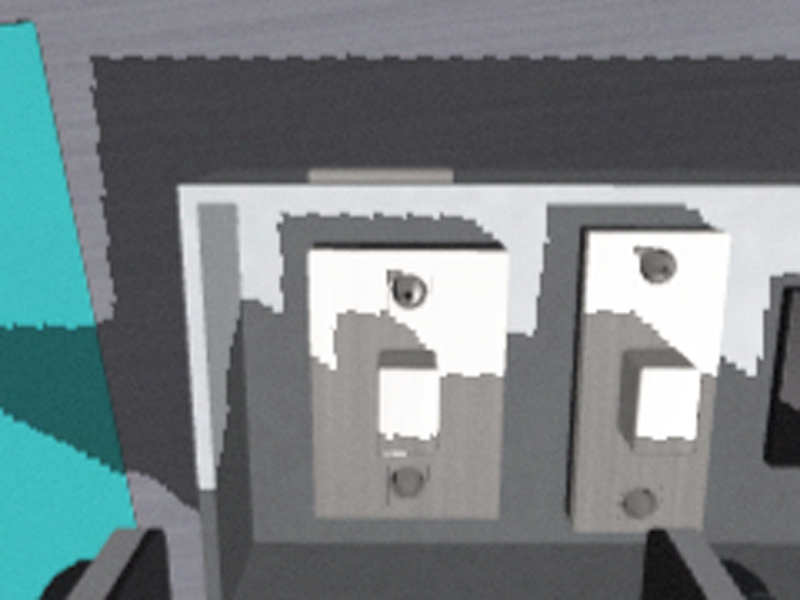

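View pics/s17.png

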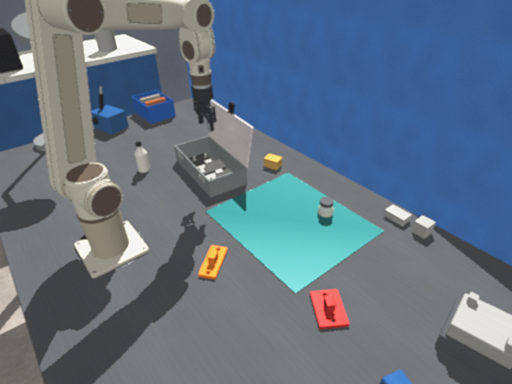

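View pics/c17.png

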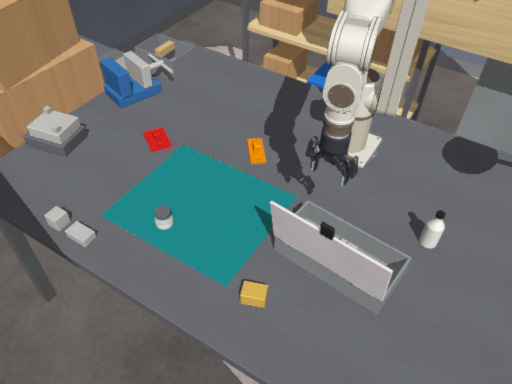

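Both plates lie over their pins, with wide's pins at zoomed (408,291) and (406,481) and slim's at (657,265) and (640,502). The mat is now empty and the bystanders are unmoved. I'll check flushness numerically and locate the tab.

```bash
python3 - <<'E'
from h import *
c=ld('w17');s=800/240;f=lambda u,v:(u/s+136-.35,v/s+80-.35)
for z in (.028,):
  fit(c,m(0,0,.116,.08)[:4]and[(x,y,z) for x,y,_ in m(0,0,.116,.08)],[f(308,251),f(507,251),f(498,518),f(316,518)],[.515,.0995,-.1,0.])
  fit(c,[(x,y,z) for x,y,_ in m(0,0,.13,.056)],[f(587,231),f(729,231),f(703,530),f(576,530)],[.525,.199,-.1,0.])
t=tab(1.75);print(t); need(t[0],t[1],.39,84.2)
for n in('c17','s17'): print(w2p(ld(n),t))
E
```

```text
[ 5.151e-01  9.880e-02 -1.008e-01  1.000e-04] -5.77 [[-0.2, 0.1], [0.1, 0.2], [0.3, -0.1], [-0.2, -0.2]]
[ 5.240e-01  1.989e-01 -8.670e-02  1.000e-04] -4.97 [[0.2, 0.3], [-0.0, -0.3], [0.1, -0.2], [-0.3, 0.2]]
[0.6535698  0.18594036 0.2767117 ]
shift [-168.   100.5  -63.9] turn 0.01 cur [0.4762 0.1028 0.3266] 84.23 F [-0.3  0.3  0.7] w 0.0857 j6 0.31 t 26.15
[326.7810368  229.08802844]
[230.901808   107.03623413]
```

Heights agree to 0.1 mm, so both plates are flush. The predicted tab position matches both pictures at (327,229) and (231,107). Now to grip the tab.

```bash
python3 -m inch '[1,0,0,-35,0, 1,0,0,-62,0, 1,-40,25,-62,0, 1,-80,50,-62,0, 1,-120,75,-62,0, 1,-168,100,-62,0, 1,-168,100,-62,0, 1,-168,100,-62,0]'; python3 - <<'E'
from h import *
t=tab(1.75); need(t[0],t[1],t[2]+.054,84.2); c=shot('wrist','w18')
print(w2p(c,t))
E
```

```text
clock: 26.95
eef_pos: [0.6551, 0.1862, 0.3847]
tool_rot: [0.05, 0.999, -0.001, -0.003]
ft_force: [-0.6, -0.1, 0.6]
grip_width: 0.0858
shift [ 1.1 -0.3 53.9] turn 0.01 cur [0.6551 0.1862 0.3847] 84.26 F [-0.6 -0.1  0.6] w 0.0858 j6 0.38 t 26.95
[257.62663403 221.21650822]
```

View pics/w18.png

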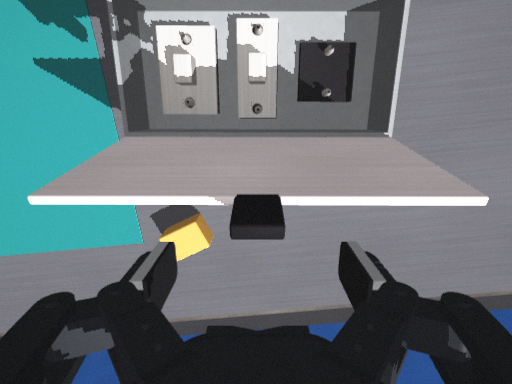

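```bash
python3 -m inch '[1,1,0,20,0, 1,1,0,40,0, 1,1,0,52,0, 1,1,0,52,0, 1,1,0,52,0]'; python3 -m inch '[-1,0,0,0,0,-1,0,0,0,0,-1,0,0,0,0,-1,0,0,0,0,-1,0,0,0,0,-1,0,0,0,0,-1,0,0,0,0,-1,0,0,0,0]'; python3 - <<'E'
import numpy as np
r,h=200,6
a0=1.75
P=lambda a:np.array([-r*np.cos(a)+h*np.sin(a), r*np.sin(a)+h*np.cos(a)])
A=np.linspace(1.75,0,25)
for k in range(0,24,8):
    b=P(A[k])
    print(','.join(f'-1,{-(P(a)-b)[0]:.1f},0,{-(P(a)-b)[1]:.1f},0' for a in A[k+1:k+9]))
E
```

```text
clock: 27.5
eef_pos: [0.6515, 0.185, 0.3402]
tool_rot: [0.05, 0.999, 0.0, 0.001]
ft_force: [0.7, -0.9, 0.2]
grip_width: 0.0853
clock: 28.3
eef_pos: [0.6528, 0.1859, 0.3385]
tool_rot: [0.05, 0.999, 0.0, 0.001]
ft_force: [-1.2, -0.0, 5.6]
grip_width: 0.0349
-1,14.4,0,-2.5,0,-1,28.9,0,-4.0,0,-1,43.5,0,-4.4,0,-1,58.0,0,-3.7,0,-1,72.5,0,-2.0,0,-1,86.8,0,0.8,0,-1,100.9,0,4.6,0,-1,114.7,0,9.5,0
-1,13.4,0,5.8,0,-1,26.3,0,12.6,0,-1,38.7,0,20.3,0,-1,50.5,0,28.9,0,-1,61.6,0,38.3,0,-1,72.0,0,48.5,0,-1,81.7,0,59.5,0,-1,90.5,0,71.1,0
-1,8.0,0,12.2,0,-1,15.0,0,25.0,0,-1,21.1,0,38.3,0,-1,26.2,0,51.9,0,-1,30.3,0,65.9,0,-1,33.4,0,80.2,0,-1,35.4,0,94.6,0,-1,36.4,0,109.2,0
```

```bash
python3 - <<'E'
import numpy as np
r,h=208,5
P=lambda a:np.array([-r*np.cos(a)+h*np.sin(a), r*np.sin(a)+h*np.cos(a)])
A=np.linspace(1.75,0,25)
for k in range(0,24,8):
    b=P(A[k])
    print(','.join(f'-1,{-(P(a)-b)[0]:.1f},0,{-(P(a)-b)[1]:.1f},0' for a in A[k+1:k+9]))
E
```

```text
-1,15.0,0,-2.5,0,-1,30.1,0,-3.9,0,-1,45.2,0,-4.3,0,-1,60.4,0,-3.5,0,-1,75.4,0,-1.6,0,-1,90.3,0,1.4,0,-1,104.9,0,5.5,0,-1,119.2,0,10.6,0
-1,13.9,0,6.1,0,-1,27.3,0,13.3,0,-1,40.1,0,21.4,0,-1,52.3,0,30.4,0,-1,63.8,0,40.2,0,-1,74.6,0,50.9,0,-1,84.6,0,62.3,0,-1,93.7,0,74.5,0
-1,8.2,0,12.8,0,-1,15.4,0,26.1,0,-1,21.7,0,39.9,0,-1,26.9,0,54.1,0,-1,31.1,0,68.7,0,-1,34.2,0,83.6,0,-1,36.2,0,98.6,0,-1,37.2,0,113.7,0
```

```bash
python3 -m inch '[-1,15,0,-2.5,0,-1,30,0,-3.9,0,-1,45.2,0,-4.3,0,-1,60.4,0,-3.5,0,-1,75.4,0,-1.6,0,-1,90.3,0,1.4,0,-1,105,0,5.5,0,-1,119.2,0,10.6,0]'
```

```text
clock: 29.1
eef_pos: [0.5348, 0.1979, 0.3277]
tool_rot: [0.05, 0.999, 0.0, 0.002]
ft_force: [1.2, 1.0, 0.7]
grip_width: 0.0347
```

```bash
python3 -m inch '[-1,13.9,0,6.1,0,-1,27.3,0,13.3,0,-1,40.1,0,21.4,0,-1,52.3,0,30.4,0,-1,63.8,0,40.2,0,-1,74.6,0,50.9,0,-1,84.6,0,62.3,0,-1,93.7,0,74.5,0]'; python3 - <<'E'
from h import *
shot('side','s19')
E
```

```text
clock: 29.9
eef_pos: [0.4402, 0.2076, 0.2526]
tool_rot: [0.05, 0.999, 0.001, 0.0]
ft_force: [-1.7, 3.0, 3.7]
grip_width: 0.0349
```

View pics/s19.png

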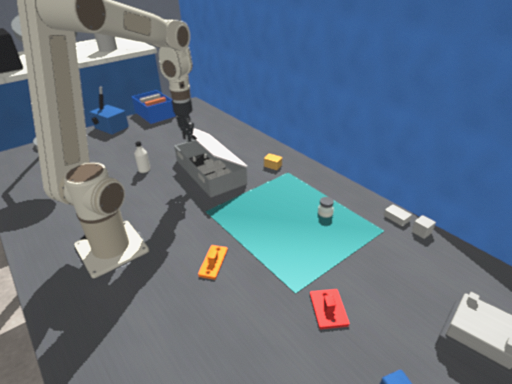

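The lid is following smoothly and the tab is held. I'll finish the arc.

```bash
python3 -m inch '[-1,8.2,0,12.8,0,-1,15.4,0,26.1,0,-1,21.7,0,39.9,0,-1,26.9,0,54.1,0,-1,31.1,0,68.7,0,-1,34.2,0,83.6,0,-1,36,0,95,0,-1,36.8,0,105,0]'
```

```text
clock: 30.75
eef_pos: [0.4034, 0.2114, 0.1467]
tool_rot: [0.05, 0.999, 0.001, -0.001]
ft_force: [-2.8, 5.5, 1.8]
grip_width: 0.0349
```

```bash
python3 -m inch '[-1,0,0,3,0,-1,0,0,6,0,-1,0,0,6,0]'; python3 -m inch '[-1,0,0,2,0,-1,0,0,4,0,-1,0,0,4,0]'; python3 - <<'E'
from h import *
print(sensors.get_obs()['ft_force'],sensors.get_obs()['eef_pos']);shot('side','s20')
E
```

```text
clock: 31.05
eef_pos: [0.4032, 0.2114, 0.1407]
tool_rot: [0.05, 0.999, 0.001, -0.001]
ft_force: [-4.4, 3.9, 1.0]
grip_width: 0.0346
clock: 31.35
eef_pos: [0.4032, 0.2114, 0.1369]
tool_rot: [0.05, 0.999, 0.001, -0.002]
ft_force: [-6.6, 4.3, 0.8]
grip_width: 0.0347
[-6.62646328  4.32842766  0.82300225] [0.40315113 0.21141162 0.13685839]
```

View pics/s20.png

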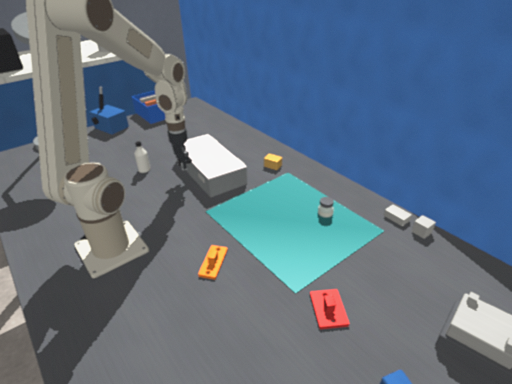

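```bash
python3 -m inch '[-1,-1,0,2,0,-1,-1,0,4,0,-1,-1,0,4,0]';python3 -m inch '[-1,0,0,2,0,-1,0,0,3,0,-1,0,0,3,0]'
```

```text
clock: 31.7
eef_pos: [0.4033, 0.2114, 0.1326]
tool_rot: [0.05, 0.999, 0.001, -0.003]
ft_force: [-6.9, 5.4, 1.5]
grip_width: 0.0347
clock: 32.0
eef_pos: [0.4033, 0.2114, 0.1319]
tool_rot: [0.05, 0.999, 0.001, -0.002]
ft_force: [-13.2, 3.1, 19.3]
grip_width: 0.0348
```

Contact: the vertical force rises to 19 N, so the lid is down on the case. I'll release, rise and check.

```bash
python3 -m inch '[1,0,0,-2,0,1,0,0,-2,0,1,0,0,-2,0,1,0,0,-2,0,1,0,0,-2,0,1,0,0,-2,0,1,0,0,-2,0]'; python3 -m inch '[1,0,0,-30,0,1,0,0,-70,0,1,30,0,-110,0,1,60,0,-150,0,1,60,0,-150,0,1,60,0,-150,0]'; python3 - <<'E'
from h import *
shot('side','s21');shot('wrist','w21');shot('scene','c21')
b=cv2.imread('pics/s21.png');cv2.imwrite('pics/z21.png',cv2.resize(b[125:205,165:265],(750,600),interpolation=cv2.INTER_CUBIC))
d=[cv2.imread('pics/%s.png'%n).astype(int) for n in('scene0','c21')];e=(abs(d[0]-d[1]).max(2)>40).astype(np.uint8)
n,l,s,_=cv2.connectedComponentsWithStats(e);print([r.tolist() for r in s[1:] if r[4]>15])
E
```

```text
clock: 32.7
eef_pos: [0.4052, 0.2105, 0.1323]
tool_rot: [0.05, 0.999, -0.0, -0.0]
ft_force: [-0.3, -0.2, 0.0]
grip_width: 0.0854
clock: 33.3
eef_pos: [0.3456, 0.217, 0.2836]
tool_rot: [0.05, 0.999, 0.001, 0.002]
ft_force: [0.0, -0.2, -0.1]
grip_width: 0.0851
[[382, 0, 12, 21, 166], [367, 0, 80, 185, 6380], [451, 0, 61, 38, 604], [495, 0, 17, 15, 132], [339, 66, 26, 47, 725], [334, 75, 12, 21, 123], [299, 81, 64, 111, 1789], [375, 88, 9, 14, 50], [474, 98, 38, 64, 958], [336, 106, 12, 9, 16], [355, 106, 10, 8, 20], [360, 124, 52, 60, 1147], [475, 150, 6, 9, 18], [176, 165, 38, 24, 673], [203, 205, 22, 35, 648]]
```

View pics/z21.png

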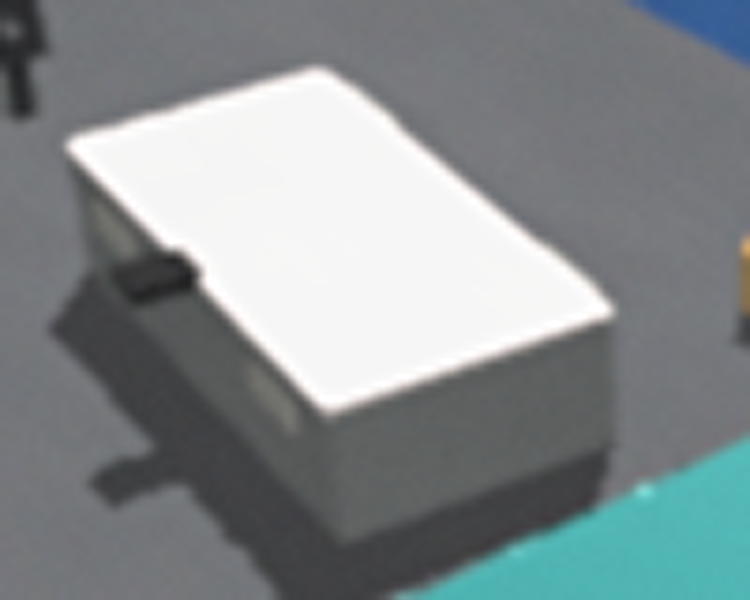

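View pics/c21.png

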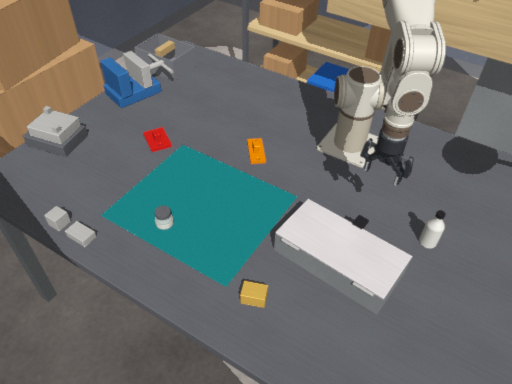

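The lid is fully shut: it matches the starting picture pixel for pixel. Apart from the robot and its shadow, the only changes are the two plates gone from the mat. Jar, bottle and brass block have not moved.

```bash
python3 -c "
from workcell import order; print(order.job_done())"
```

```text
the job is handed in; nothing more can be done
None
```

The job is done and handed in at about 33 s of the 208 s allowed: both mould plates are in their nests and the lid is shut. The hand-in gives no verdict.

- **Lid opened:** I lifted it by the tab, past upright, and it rested on its stop.
- **Plates loaded:** Only the slim and wide plates were on the mat. The square plate was absent, so its nest stays empty. Slim went into the middle nest and wide into the −y end nest, both block-side up over their pins.
- **Plates flush:** Pins showed in all the holes, and the measured plate tops were within about 0.1 mm of the flush height.
- **Lid shut:** I lowered it by the tab until it pressed on the case at about 19 N, then let go and backed off. A before-and-after comparison from the scene camera showed no change at the lid.
- **Bystanders:** Jar, bottle, brass block and the red and orange plates showed no change in that comparison either. The only differences were the arm with its shadow and the two plates gone from the mat.

**Disagreements:** The wrist and fixed cameras differed by about 2 mm, so I corrected each plate against its own pin before lowering. The last image fit put the slim plate's angle about 0.8° off the case's axis, within what the hole clearance allows. At shutting, contact came about 7 mm lower on the tool than I had calculated; I put this down to the fingers slipping on the tab.

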